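# Open the compressor's filter housing and rack its candles for washing

### The arm

A 7-joint arm with a two-finger parallel gripper is mounted at the origin on the work surface. World frame = base frame: x ahead of the robot, y to its left, z up, the work surface at z = 0. Lengths are in mm, angles in rad, forces in N, time in s.
With the tool pointing down it reaches from about 400 to 900 mm from the base axis. Payload 5.6 kg.
Tool frame: the origin (TCP) lies midway between the tips of the shut fingers; the grasp point (between the pads) lies 19 mm behind it; z points along the fingers, x is the direction in which the jaws open and shut, and the axes are right-handed (so a half turn about z gives the same grasp; the last joint's range is limited). The gripper opens to 92 mm and grips with 3 to 60 N. Pads are 20 mm wide; open, the fingers measure 128 mm over their backs; the gripper's body (75 mm by 189 mm) begins 69 mm behind the grasp point.
Start: joints at [-1.31, 0.468, -0.012, 1.603, 0.006, 1.071, -0.056], TCP at [194.488, 620.229, 214.592] pointing down, gripper open.
Joint ranges: [-2.53, 2.53], [-0.31, 2.02], [-1.57, 1.55], [0.28, 2.44], [-1.29, 4.43], [0.15, 1.84], [-2.92, 2.92]. Speed limits (rad/s): [2.57, 2.57, 3.14, 3.14, 3.14, 3.14, 3.14].

### API

Orientations are given as a unit quaternion [w, x, y, z].
In Python, from station import get_obs, read_camera, sign_off, outline_of gives the robot as it stands.
- The arm moves only by the tool move_arm, never from a script. Its argument "deltas" is a list of rows, each a list of 3 entries, a list of its own where there are three numbers: the closure, from 0 (fully open) to 1 (shut), then the shift along the tool's x, y, z in units of 0.02 m (1.0 is 0.02 m), then the turn about the tool's z in units of 0.12 rad (1.0 is 0.12 rad). A call has 1 to 5 rows; each row shifts and turns the commanded pose from where the row before left it, along the tool's axes as they then stand; what a row does not reach is not made up. A row lasts 1/12 s, in which the tool goes at most 41.7 mm and 7.16 degrees, less where a joint would pass 70% of its speed; a pose out of reach is approached as far as the arm can. A call with a number of a shift or a turn outside -1 to 1 is refused whole. A call with a gripper value outside its range is refused whole. The fingers move at their own pace and stop on an object; "grip_force" is the grip in N (left out, the last holds). Time passes only in rows, so rows that do not move let the fingers close. It gives the time, the measured TCP pose, the force and the opening at its end, in the units of the state.
- get_obs(): the state, without advancing time (a new reading comes with each control period).
- read_camera(name): name is "side" or "top" or "wrist"; returns a dict with "image" (400x640x3 uint8, red, green, blue), "camera_matrix" (3x3 intrinsics, pixels), "k1" (the pictures are not rectified: a ray, as slopes to the right and down, at radius r is drawn at 1 + k1 r^2 times it, then the intrinsics apply), "rvec" (rotation vector, rad) and "tvec" (3), from world to camera coordinates, as OpenCV has them. Camera axes: x right, y down, z forward; pixel columns grow to the right and rows downward; lengths in mm; the calibration is good to about 2 mm. A picture is of the moment at which its call begins. There is no depth.
- sign_off(): hands the job in, once; it reports no verdict.
Trained networks look in the newest picture that a camera, given by its name, has taken for a name from the list of things; names that differ only in an ending like _2 or _b are one class to them, and where a whole thing is asked for, a point or a joint stands for the part that bears it (a point fixed in the world has none). Each returns a list of dicts, best first, with "conf" (0 to 1); they miss things now and then, are a little off and sometimes report something else, mostly with a low value. They report only what shows in the picture. A call takes as long as a camera call. They do not tell look-alikes from the thing itself.
- outline_of(camera, name): "pixels" (400x640 bool, what is visible of it) and "location" ([column, row] in pixels, amid what is visible of it).
The state is a dict: "time": time; "qpos": joint angles; "qd": joint speeds; "tau": joint torques, N m; "ee_pos": TCP position; "tool_rot": TCP orientation; "wrist_force": force on the tool from outside, world axes, zero at the start; "moment": the same for the moment, N m; "grip_width": opening from 0.0 (shut) to 1.0 (fully open).
Only numpy, scipy, OpenCV 4.12 (cv2) and the standard library are available. Lean on these libraries where they do the work, as an engineer would, in place of code of your own. Each camera call takes 0.05 s, during which the arm holds its last target. There are 200 camera calls.

### The job

Use the flat pry blade in the notch of the filter housing to pop its blue snap-fit cover loose, then take the cover off, hang it over the middle of the rail with one skirt down each side of the bar, and lay the blade back on its rubber mat. Stand every filter candle from the housing in the white wash cup, head up, and leave the cup standing and the other things where they are.

Things in the scene. Friction and masses are not known exactly. Their poses are not given: they have to be found in the camera images.
- housing: Grey filter housing, fixed; 184 mm long (x), 50 wide (y), block 48 high. Origin: centre of its underside. Along y = 0 four square upright pockets 18 wide, floor at z = 6, at x = -42, -8, 26, 60, each empty or with a candle. End cheeks carry the cover at z = 106; a stop behind the +x end up to z = 109. Pry notch at the -x end. Foot plate 4 high, for looks.
- notch (a point): Outer upper edge of the yellow sill of the pry notch, at x = -106, y = 0, z = 97 of the housing. The notch is a channel 24 mm wide, open on top outside the cover, level sill from x = -106 to -84; it leads along +x under the cover's edge (x = -90) through a gap 9 high; inside is free space up to x = -51. The sill edge serves as fulcrum for the blade.
- latch (a joint): Angle of the two red sprung snap tabs (10 mm wide, at y = +-20, hinged at x = -100, z = 112 of the housing) which overlap the cover's -x edge by 2 from above. 0: snapped down; grows as the rising edge swings them up, which takes 4 to 7 N there. Once the edge is about 11 up they spring back under it to 0 and keep it up.
- latch_rear (a joint): Angle of two black snap tabs over the cover's +x edge (hinged at x = 98, z = 112 mm of the housing, overlap 4); they have no notch and give way at 5 to 9 N when the popped cover is lifted straight off by hand; 0: down.
- cover: Blue snap-fit cover, an inverted U open at both ends: 178 mm long (x), 59 wide over its skirts (y), top 10 thick with end lips 3 thick, skirts 3 thick reaching 56 down, 53 apart inside (small ribs inside at x = -80, y = +-22); about 0.25 kg. Origin: middle of the underside of the top; z up. Snapped home, it lies 106 mm above the housing's origin, x along the housing's x.
- cover_front (a point): Point on the underside of the cover's top at its -x (notch) edge, y = 0; 106 mm above the housing's origin when snapped on, about 113 when popped loose and resting on the snap tabs.
- pry: Flat pry blade lying on its handle: orange handle 100 mm long (x) by 22 wide (y) by 26 high (z), from whose +x end a steel blade 16 wide and 3 thick (mid-thickness 13 above the handle's underside) sticks out 75. Origin: centre of the handle's underside. 0.12 kg.
- pry_tip (a point): Middle of the blade's end, 125 mm along x and 13 up from the pry blade's origin.
- mat: Black rubber mat fixed on the bench, 220 mm (x) by 100 (y) by 3 thick; origin: centre of its underside. The pry blade's place, with its x roughly along the mat's x.
- cup: Loose white straight round wash cup, 65 mm high, outer radius 40, wall 4, floor 5 thick. Origin: centre of its underside; 0.5 kg.
- rail: Fixed steel rail: round bar of 6 mm radius, 260 mm long along its y, its axis 160 above the bench, on two end posts. Origin: on the bench under the bar's middle.
- rail_mid (a point): Middle of the rail's bar axis, 160 mm above the bench; its axes are those of the rail (bar along y).
- candle1: Filter candle, 95 mm long: copper-coloured rod 14 in diameter with a brass head 18 in diameter and 18 high at its top; 0.06 kg; origin: centre of its foot, z towards the head. Stands upright, head up, in the housing pocket at x = -42 or is absent.
- candle2: Filter candle, 95 mm long: copper-coloured rod 14 in diameter with a brass head 18 in diameter and 18 high at its top; 0.06 kg; origin: centre of its foot, z towards the head. Stands upright, head up, in the housing pocket at x = -8 or is absent.
- candle3: Filter candle, 95 mm long: copper-coloured rod 14 in diameter with a brass head 18 in diameter and 18 high at its top; 0.06 kg; origin: centre of its foot, z towards the head. Stands upright, head up, in the housing pocket at x = 26 or is absent.
- candle4: Filter candle, 95 mm long: copper-coloured rod 14 in diameter with a brass head 18 in diameter and 18 high at its top; 0.06 kg; origin: centre of its foot, z towards the head. Stands upright, head up, in the housing pocket at x = 60 or is absent.
- bottle: Bystander: blue bottle, 150 mm high, 28 radius, origin: underside.
- carton: Bystander: small cardboard carton 90 x 70 x 60 mm, origin: underside.
- fitting: Bystander: brass fitting, 40 mm high, 16 radius, origin: underside.
- collar: Bystander: steel collar, 52 mm diameter, 20 high, origin: underside.
- tin: Bystander: red tin, 90 mm high, 33 radius, origin: underside.
- driver: Bystander: screwdriver about 200 mm long lying on the bench, out of the way, origin: in the handle or shaft.
Mind the look-alikes: they are no part of the job. Of the things like the pry, leave any that is green or pink; of the rest the larger one is meant.

How it is judged (in metres and radians):
On the way, in this order (a step that is already met when the one before it is completed fails the run):
1. the blade has popped the cover's notch edge up past the red tabs, with no finger on the cover (contact force between pry and cover above 0.3 N and z of cover_front in the frame of housing above 0.1125 m and value of joint latch below 0.15 rad and contact force between the fingers and cover below 0.2 N), for 0.1 s.
2. the cover hangs over the rail, released (horizontal distance between cover and rail_mid below 0.05 m and z of cover in the frame of rail_mid between -0.006 and 0.022 m and angle between cover's own z axis and vertical below 0.4 rad and angle between the x axis of cover and the y axis of rail, either way round below 0.35 rad and contact force between the fingers and cover below 0.1 N), for 0.3 s.
At the end, for the whole second after the job is handed in: Cover released on the rail bar (within 50 mm of its middle, along it within 0.35 rad, tilt under 0.4 rad); every candle present in the cup, foot on its floor, head up, leaning under 0.85 rad; cup on its foot; pry blade on its mat (handle centre over the mat); all at rest (all of step 2 and linear speed of each of cover, candle1, candle2, candle3, candle4 below 0.05 m/s and angle between cup's own z axis and vertical below 0.15 rad and x of pry in the frame of mat between -0.11 and 0.11 m and y of pry in the frame of mat between -0.05 and 0.05 m and height (world z) of pry below 0.02 m and height (world z) of pry_tip below 0.035 m and horizontal distance between each of candle1, candle2, candle3, candle4 and cup below 0.036 m and z of candle1 in the frame of cup between 0 and 0.03 m and angle between each of candle1, candle2, candle3, candle4's own z axis and vertical below 0.85 rad and z of candle2 in the frame of cup between 0 and 0.03 m and z of candle3 in the frame of cup between 0 and 0.03 m and z of candle4 in the frame of cup between 0 and 0.03 m); the robot touches nothing.
It fails at once if a bystander (bottle, carton, fitting, collar, tin, screwdriver) is moved by more than 4 cm (distance of any of bottle, carton, fitting, collar, tin, driver from where it was at the start of the episode above 0.04 m).
Of candle1, candle2, candle3, candle4 only 2 to 4 are there at a start; the rules pass over those that are not, and their reading is None.
At some moment in a run one of pry, cup may be knocked a few centimetres aside while the robot is not near it.
It also fails if it takes over 210 s, if anything falls off the work surface, if the arm or the gripper's body presses on something with over 40 N, if the wrist force passes 120 N, or if a joint passes its speed limit or range.

## Working session

There is one attempt and no reset: what is moved stays moved. The work goes in short steps, Python scripts to look and compute and a tool call to move; the robot and the scene stay as the last step left them, time stands still between calls to the robot, and variables do not carry over. Pictures are saved under pics/ and viewed, about 12 in all and at most 16, crops included, and the job is handed in when it is done.

Besides the shell and the picture viewer there is one more tool, called as name(argument=value, ...) on one line, values as JSON. move_arm: Moves the arm, as the interface text tells. Shifts and turns lie within -1 to 1; 1 stands for 0.02 m of shift or 0.12 rad of turn. Its arguments: {"type":"object","properties":{"deltas":{"type":"array"},"grip_force":{"type":"number"}},"required":["deltas"]}

```bash
ls; mkdir -p pics; cat > h.py <<'E'
import numpy as np, cv2
from station import get_obs, read_camera, sign_off, outline_of
def proj(c,P):
    R=cv2.Rodrigues(np.array(c['rvec'],float))[0]; p=np.atleast_2d(P)@R.T+np.array(c['tvec']).ravel()
    s=p[:,:2]/p[:,2:]; s=s*(1+c['k1']*(s**2).sum(1,keepdims=True)); K=np.array(c['camera_matrix'])
    return s@K[:2,:2].T+K[:2,2]
def ray(c,uv):
    K=np.array(c['camera_matrix']); d=(np.array(uv,float)-K[:2,2])/[K[0,0],K[1,1]]; s=d.copy()
    for _ in range(20): s=d/(1+c['k1']*(s@s))
    R=cv2.Rodrigues(np.array(c['rvec'],float))[0]
    return -R.T@np.array(c['tvec']).ravel(), R.T@np.append(s,1)
def atz(c,uv,z):
    o,d=ray(c,uv); return o+d*(z-o[2])/d[2]
def tri(rs):
    A=0;b=0
    for o,d in rs:
        d=d/np.linalg.norm(d); M=np.eye(3)-np.outer(d,d); A=A+M; b=b+M@o
    return np.linalg.solve(A,b)
def save(c,n,box=None,k=1):
    im=c['image'][:,:,::-1]
    if box: im=im[box[1]:box[3],box[0]:box[2]]
    cv2.imwrite('pics/'+n,cv2.resize(im,None,fx=k,fy=k,interpolation=cv2.INTER_CUBIC))
E
python3 - <<'E'
from h import *
o=get_obs(); print({k:np.round(v,3) for k,v in o.items()})
names='housing cover pry mat cup rail bottle carton fitting collar tin driver'.split()
for n in ['top','side','wrist']:
    c=read_camera(n); save(c,n+'0.png')
    R=cv2.Rodrigues(np.array(c['rvec'],float))[0]; print(n,-R.T@np.array(c['tvec']).ravel(),R[2],c['camera_matrix'][0][0],c['k1'])
    for m in names:
        print(n,m,[(round(r['conf'],2),np.round(r['location']).astype(int).tolist(),int(r['pixels'].sum()),np.round(atz(c,r['location'],0)[:2]).tolist()) for r in outline_of(n,m) if r['conf']>.2])
E
```

```text
pics
{'time': np.float64(0.0), 'qpos': array([-1.31 ,  0.468, -0.012,  1.604,  0.006,  1.071, -0.056]), 'qd': array([-0.   ,  0.001,  0.001, -0.   , -0.001, -0.001, -0.001]), 'tau': array([-0.0000e+00, -5.2058e+01, -1.3000e-02, -2.4375e+01, -5.7000e-02,
        1.7000e-02,  0.0000e+00]), 'ee_pos': array([194.331, 619.648, 213.642]), 'tool_rot': array([ 0.001,  0.806,  0.592, -0.001]), 'wrist_force': array([-0.268,  0.218, -0.178]), 'moment': array([ 0.01 , -0.054, -0.021]), 'grip_width': np.float64(1.002)}
top [ 354.47180015   14.39110295 1004.0486626 ] [ 0.18861835 -0.01102166 -0.98198862] 380.8714377126726 -0.06959020259823148
top housing [(0.8, [242, 187], 1549, [584.0, 201.0])]
top cover [(0.59, [229, 173], 2080, [623.0, 238.0]), (0.42, [451, 192], 1638, [578.0, -370.0])]
top pry [(0.88, [209, 300], 560, [284.0, 272.0]), (0.86, [331, 244], 484, [432.0, -40.0]), (0.82, [430, 145], 290, [712.0, -316.0]), (0.79, [423, 328], 314, [220.0, -278.0])]
top mat [(0.34, [414, 282], 97, [337.0, -257.0]), (0.27, [327, 243], 530, [436.0, -30.0])]
top cup [(0.91, [254, 237], 890, [449.0, 163.0]
[... 994 characters left out ...]
70, 326], 2180, [544.0, -272.0])]
side bottle [(0.94, [436, 221], 1068, [815.0, 37.0])]
side carton [(0.97, [416, 210], 777, [779.0, 98.0])]
side fitting []
side collar [(0.65, [275, 172], 174, [404.0, 389.0])]
side tin [(0.9, [447, 263], 1247, [777.0, -125.0])]
side driver [(0.88, [312, 390], 305, [402.0, -396.0]), (0.5, [301, 257], 367, [431.0, -33.0])]
wrist [129.62585562 640.65745225 385.19254461] [ 0.23111212 -0.0716438  -0.97028571] 335.61119643434097 -0.02061698628438157
wrist housing []
wrist cover []
wrist pry []
wrist mat []
wrist cup []
wrist rail []
wrist bottle []
wrist carton []
wrist fitting []
wrist collar [(0.79, [196, 376], 569, [411.0, 380.0])]
wrist tin []
wrist driver []
```

View pics/top0.png

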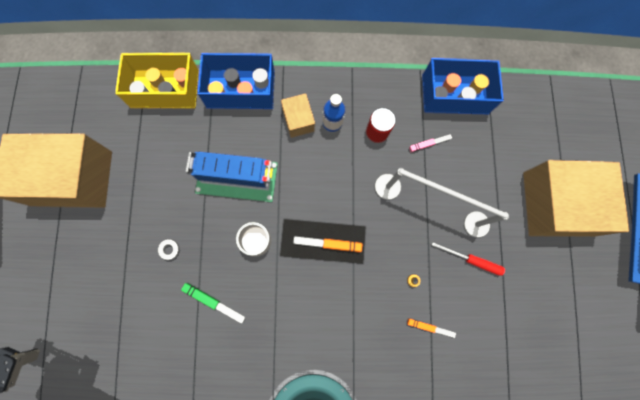

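View pics/side0.png

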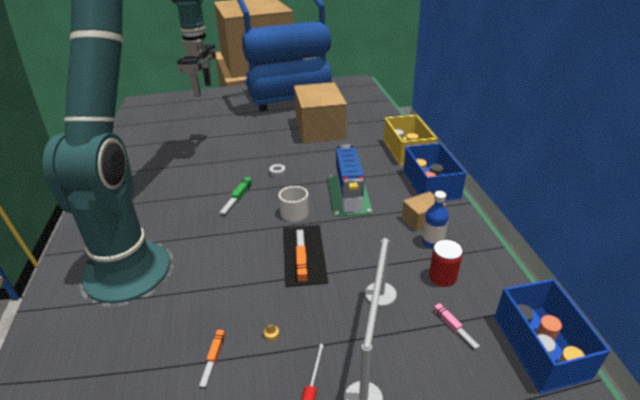

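Candidates for the pry blade in the top picture are the large orange one on the mat (331,244), a small orange one (432,328), a green one (212,302) and a pink one (430,144). I choose the large orange one on the mat. The yellow notch is at the housing's right end (267,175), facing -y. I'll rotate the tool to yaw 0 and move to a vantage point.

move_arm(deltas=[[0, [0, 0, -0.5], 1], [0, [0, 0, -0.5], 1], [0, [0, 0, -0.5], 1], [0, [0, 0, -0.5], 1], [0, [0, 0, -0.5], 1]])

```text
time: 2.37
ee_pos: [194.4, 620.2, 265.1]
tool_rot: [-0.0, 0.946, 0.325, -0.0]
wrist_force: [-1.2, -0.2, -0.2]
grip_width: 1.002
```

move_arm(deltas=[[0, [0, 0, -0.5], 1], [0, [0, 0, -0.5], 1], [0, [0, 0, -0.5], 1], [0, [0, 0, -0.5], 1], [0, [0, 0, 0], 1.0]])

```text
time: 2.78
ee_pos: [194.7, 621.2, 307.0]
tool_rot: [-0.002, 1.0, 0.031, 0.0]
wrist_force: [0.4, 1.1, 0.1]
grip_width: 0.999
```

move_arm(deltas=[[0, [0.57, 1, 0], 0.6], [0, [0.57, 1, 0], 0], [0, [0.57, 1, 0], 0], [0, [0.57, 1, 0], 0], [0, [0.57, 1, 0], 0]])

```text
time: 3.2
ee_pos: [252.7, 519.8, 304.6]
tool_rot: [-0.0, 1.0, -0.002, 0.0]
wrist_force: [0.7, 0.2, 0.5]
grip_width: 0.999
```

move_arm(deltas=[[0, [0.57, 1, 0], 0], [0, [0.57, 1, 0], 0], [0, [0.57, 1, 0], 0], [0, [0.57, 1, 0], 0], [0, [0.57, 1, 0], 0]])

```text
time: 3.62
ee_pos: [309.3, 419.5, 304.8]
tool_rot: [-0.0, 1.0, -0.003, 0.0]
wrist_force: [0.5, -0.9, -1.1]
grip_width: 1.001
```

move_arm(deltas=[[0, [0.57, 1, 0], 0], [0, [0.57, 1, 0], 0], [0, [0.57, 1, 0], 0], [0, [0.57, 1, 0], 0], [0, [0.57, 1, 0], 0]])

```text
time: 4.03
ee_pos: [365.8, 319.2, 304.8]
tool_rot: [-0.0, 1.0, -0.002, 0.0]
wrist_force: [1.2, -0.2, 0.1]
grip_width: 0.996
```

move_arm(deltas=[[0, [0.57, 1, 0], 0], [0, [0.57, 1, 0], 0], [0, [0.57, 1, 0], 0], [0, [0.57, 1, 0], 0], [0, [0.57, 1, 0], 0]])

```text
time: 4.45
ee_pos: [422.3, 218.9, 304.9]
tool_rot: [-0.0, 1.0, -0.003, 0.0]
wrist_force: [-0.3, 0.6, 0.5]
grip_width: 1.002
```

move_arm(deltas=[[0, [0.57, 1, 0], 0], [0, [0.57, 1, 0], 0], [0, [0.57, 1, 0], 0], [0, [0.57, 1, 0], 0], [0, [0.57, 1, 0], 0]])

```text
time: 4.87
ee_pos: [478.8, 118.6, 304.9]
tool_rot: [-0.0, 1.0, -0.002, 0.0]
wrist_force: [0.5, -0.7, -0.8]
grip_width: 1.002
```

move_arm(deltas=[[0, [0.57, 1, 0], 0], [0, [0.57, 1, 0], 0], [0, [0, 0, 0], 0], [0, [0, 0, 0], 0]])

```text
time: 5.2
ee_pos: [501.2, 78.5, 304.7]
tool_rot: [0.0, 1.0, -0.004, 0.0]
wrist_force: [0.8, 0.3, -0.5]
grip_width: 1.001
```

```bash
python3 - <<'E'
from h import *
o=get_obs(); print(o['time'],o['ee_pos'],o['tool_rot'],o['qpos'])
c=read_camera('wrist'); save(c,'w1.png')
for m in ['pry','housing','cup','cover','mat','latch','notch','latch_rear']:
    print(m,[(round(r['conf'],2),np.round(r['location']).astype(int).tolist(),int(r['pixels'].sum()),np.round(atz(c,r['location'],0)[:2]).tolist()) for r in outline_of('wrist',m) if r['conf']>.2])
E
```

```text
5.2 [501.21286372  78.53567536 304.6920853 ] [ 1.12500132e-06  9.99992365e-01 -3.90638667e-03  9.92567604e-05] [-0.81613611  0.13713013  0.66623735  1.87237834 -0.09214602  1.16250598
 -0.12563249]
pry [(0.83, [134, 35], 1877, [262.0, 252.0]), (0.61, [435, 369], 118, [698.0, -269.0]), (0.58, [270, 250], 1617, [429.0, -52.0]), (0.42, [414, 63], 9079, [631.0, 214.0])]
housing [(0.94, [372, 78], 4164, [575.0, 195.0]), (0.75, [222, 367], 348, [339.0, -262.0]), (0.25, [265, 105], 3653, [430.0, 161.0])]
cup [(0.93, [264, 106], 3679, [430.0, 159.0]), (0.74, [418, 62], 9215, [636.0, 214.0])]
cover [(0.7, [414, 63], 9132, [632.0, 214.0]), (0.43, [523, 184], 5271, [801.0, 48.0]), (0.29, [271, 250], 1681, [431.0, -51.0])]
mat [(0.63, [371, 77], 4352, [575.0, 196.0]), (0.59, [281, 220], 7796, [447.0, -4.0])]
latch [(0.54, [404, 142], 392, [623.0, 109.0]), (0.37, [412, 66], 9044, [629.0, 209.0])]
notch [(0.63, [370, 82], 4192, [574.0, 190.0])]
latch_rear [(0.64, [372, 79], 4328, [575.0, 194.0])]
```

View pics/w1.png

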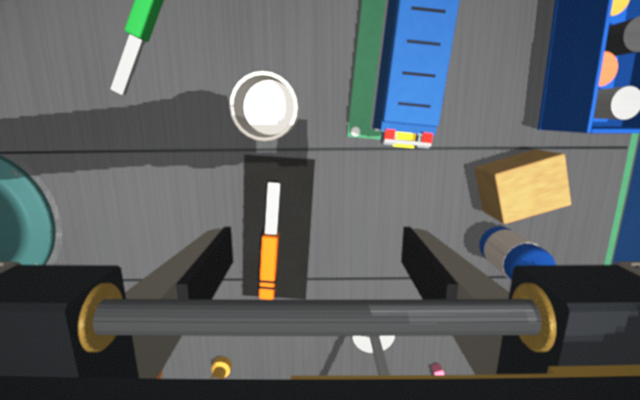

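```bash
python3 - <<'E'
from h import *
w=read_camera('wrist'); t=read_camera('top')
a=cv2.resize(w['image'][0:160,340:470],None,fx=3.4,fy=3.4,interpolation=cv2.INTER_CUBIC)
b=cv2.resize(t['image'][145:205,180:285],None,fx=6,fy=6,interpolation=cv2.INTER_CUBIC)
im=np.zeros((max(a.shape[0],b.shape[0]),800,3),np.uint8)
a=a[:, :400] if a.shape[1]>400 else a
b=cv2.resize(b,(400,int(b.shape[0]*400/b.shape[1])))
im[:a.shape[0],:a.shape[1]]=a; im[:b.shape[0],400:]=b
cv2.imwrite('pics/c2.png',im[:,:,::-1])
def blobs(c,lo,hi,box,mn=8):
    hsv=cv2.cvtColor(c['image'],cv2.COLOR_RGB2HSV); m=cv2.inRange(hsv,lo,hi)
    if lo[0]<2: m|=cv2.inRange(hsv,(172,lo[1],lo[2]),(180,255,255))
    z=np.zeros_like(m); z[box[1]:box[3],box[0]:box[2]]=m[box[1]:box[3],box[0]:box[2]]
    n,_,st,ce=cv2.connectedComponentsWithStats(z); return [(st[i].tolist(),np.round(ce[i],1).tolist()) for i in range(1,n) if st[i][4]>=mn],z
for nm,c,box in [('w',w,(340,0,470,160)),('t',t,(180,140,285,205))]:
    for col,lo,hi,z in [('red',(0,150,120),(7,255,255),114),('yel',(20,130,120),(35,255,255),97),('blue',(100,120,60),(125,255,255),116)]:
        B,m=blobs(c,lo,hi,box); 
        for s,ce in B: print(nm,col,s,ce,np.round(atz(c,ce,z),1))
# pry
for nm,c,r in [('w',w,(225,150,320,300)),('t',t,(285,225,370,265))]:
    B,m=blobs(c,(8,150,120),(20,255,255),r); 
    for s,ce in B: print(nm,'handle',s,ce,np.round(atz(c,ce,29),1))
    hsv=cv2.cvtColor(c['image'],cv2.COLOR_RGB2HSV); q=cv2.inRange(hsv,(0,0,170),(180,60,255)); z=np.zeros_like(q); z[r[1]:r[3],r[0]:r[2]]=q[r[1]:r[3],r[0]:r[2]]
    ys,xs=np.nonzero(z); print('blade',xs.mean(),ys.mean(),xs.min(),xs.max(),ys.min(),ys.max(),np.round(atz(c,(xs.mean(),ys.mean()),17),1)); 
    rc=cv2.boxPoints(cv2.minAreaRect(np.c_[xs,ys].astype(np.float32))); print([np.round(atz(c,p,17)[:2],1).tolist() for p in rc])
E
```

```text
w red [385, 132, 10, 9, 77] [389.7, 135.8] [578.2 126.8 114. ]
w red [423, 135, 10, 10, 81] [427.5, 139.4] [618.7 122.9 114. ]
w yel [398, 135, 19, 8, 118] [406.8, 138.5] [601.1 122.8  97. ]
w yel [395, 146, 20, 5, 54] [404.8, 148.0] [599.4 112.3  97. ]
w blue [374, 0, 87, 138, 8745] [415.7, 65.3] [600.8 197.  116. ]
t blue [191, 163, 5, 14, 41] [193.5, 170.4] [596.  299.4 116. ]
w handle [258, 234, 21, 66, 683] [267.6, 271.0] [428.8 -70.5  29. ]
blade 272.2480376766091 209.37362637362637 265 280 184 235 [437.2  18.9  17. ]
[[424.1, -19.2], [432.4, 56.6], [449.6, 55.3], [442.0, -20.7]]
t handle [323, 238, 40, 14, 253] [343.8, 245.0] [428.6 -71.6  29. ]
blade 309.9887640449438 241.30337078651687 298 322 237 246 [437.9  15.   17. ]
[[431.8, 47.7], [450.0, 46.1], [443.8, -17.8], [425.6, -15.9]]
```

View pics/c2.png

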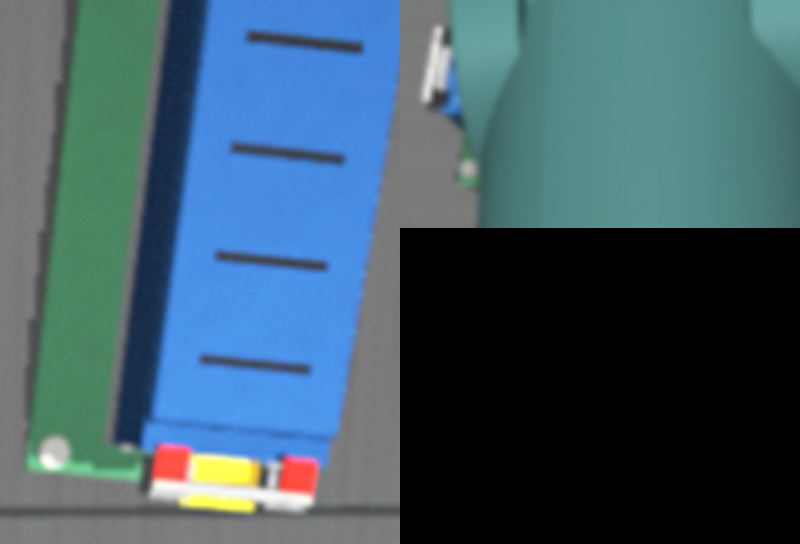

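The wrist crop shows the red tabs at (390,136) and (427,139), the yellow sill at (405,148) and the blue cover edge. The blade on the mat has its tip at (273,183), and its axis runs almost parallel to the housing's. Next I go above the handle.

move_arm(deltas=[[0, [0, 0, 0], 0.71], [0, [-0.222, 0.556, 0.942], 0], [0, [-0.222, 0.556, 0.942], 0], [0, [-0.222, 0.556, 0.942], 0], [0, [-0.222, 0.556, 0.942], 0]])

```text
time: 6.17
ee_pos: [479.1, 36.5, 228.6]
tool_rot: [-0.0, 0.999, -0.045, 0.0]
wrist_force: [-0.3, -0.2, 0.8]
grip_width: 0.998
```

move_arm(deltas=[[0, [-0.222, 0.556, 0.942], 0], [0, [-0.222, 0.556, 0.942], 0], [0, [-0.222, 0.556, 0.942], 0], [0, [-0.222, 0.556, 0.942], 0], [0, [-0.222, 0.556, 0.942], 0]])

```text
time: 6.58
ee_pos: [452.0, -16.9, 134.3]
tool_rot: [-0.0, 0.999, -0.045, 0.0]
wrist_force: [0.3, 0.4, -1.0]
grip_width: 1.0
```

move_arm(deltas=[[0, [-0.222, 0.556, 0.942], 0], [0, [-0.222, 0.556, 0.942], 0], [0, [-0.222, 0.556, 0.942], 0], [0, [-0.222, 0.556, 0.942], 0], [0, [0, 0, 0], 0]])

```text
time: 7.0
ee_pos: [427.4, -60.9, 57.4]
tool_rot: [0.001, 0.999, -0.047, -0.003]
wrist_force: [-1.3, -0.4, -1.1]
grip_width: 1.0
```

```bash
cat >> h.py <<'E'
def mask(c,lo,hi,box):
    hsv=cv2.cvtColor(c['image'],cv2.COLOR_RGB2HSV); m=cv2.inRange(hsv,lo,hi)
    z=np.zeros_like(m); z[box[1]:box[3],box[0]:box[2]]=m[box[1]:box[3],box[0]:box[2]]
    n,l,st,ce=cv2.connectedComponentsWithStats(z)
    if n<2: return None
    i=1+np.argmax(st[1:,4]); ys,xs=np.nonzero(l==i); return np.c_[xs,ys].astype(np.float32)
def st():
    o=get_obs(); q=o['tool_rot']; yaw=2*np.arctan2(q[2],q[1]); yaw=(yaw+np.pi)%(2*np.pi)-np.pi
    print('t',round(float(o['time']),2),'pos',np.round(o['ee_pos'],1),'yaw',round(yaw,4),'F',np.round(o['wrist_force'],1),'w',round(float(o['grip_width'])*92,1)); return np.array(o['ee_pos']),yaw
def rel(d,yaw):  # world shift -> tool units
    c,s=np.cos(yaw),np.sin(yaw); return np.round(np.array([d[0]*c+d[1]*s, d[0]*s-d[1]*c, -d[2]])/20,3)
E
python3 - <<'E'
from h import *
p,y=st(); c=read_camera('wrist'); save(c,'w3.png')
for nm,lo,hi,z in [('handle',(8,150,120),(20,255,255),29),('blade',(0,0,170),(180,60,255),17.5)]:
    m=mask(c,lo,hi,(150,0,500,400))
    if m is None: continue
    rc=cv2.boxPoints(cv2.minAreaRect(m)); print(nm,len(m),[(np.round(q).tolist(),np.round(atz(c,q,z)[:2],1).tolist()) for q in rc])
E
```

```text
t 7.0 pos [427.4 -60.9  57.4] yaw -0.0932 F [-1.3 -0.4 -1.1] w 92.0
handle 2015 [([303.0, 157.0], [422.9, -16.4]), ([340.0, 157.0], [444.7, -18.4]), ([340.0, 266.0], [439.4, -88.3]), ([303.0, 266.0], [415.7, -86.1])]
blade 3781 [([308.0, 26.0], [432.8, 57.1]), ([337.0, 26.0], [449.4, 55.5]), ([337.0, 157.0], [443.5, -19.7]), ([308.0, 157.0], [425.4, -18.0])]
```

View pics/w3.png

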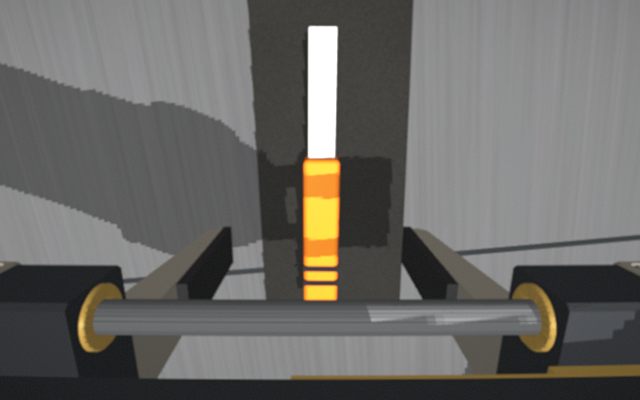

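The jaws straddle the orange handle, with the blade at (322,26–157). It is aligned, so I go down and grip.

move_arm(deltas=[[0, [0.06, 0, 0.6], 0], [0, [0.06, 0, 0.6], 0], [0, [0, 0, 0.6], 0], [0, [0, 0, 0.6], 0], [0, [0, 0, 0.1], 0]], grip_force=25)

```text
time: 7.47
ee_pos: [433.5, -58.4, 9.5]
tool_rot: [-0.0, 0.999, -0.044, -0.0]
wrist_force: [-0.8, 0.2, 0.0]
grip_width: 1.001
```

move_arm(deltas=[[0.5, [0, 0, 0], 0], [0.85, [0, 0, 0], 0], [0.85, [0, 0, 0], 0], [0.85, [0, 0, 0], 0], [0.85, [0, 0, 0], 0]])

```text
time: 7.88
ee_pos: [433.3, -59.3, 10.2]
tool_rot: [-0.0, 0.999, -0.045, 0.001]
wrist_force: [-0.1, -0.0, 1.0]
grip_width: 0.66
```

move_arm(deltas=[[1, [0, 0, 0], 0], [1, [0, 0, 0], 0], [1, [0, 0, 0], 0], [1, [0, 0, 0], 0], [1, [0, 0, 0], 0]])

```text
time: 8.3
ee_pos: [432.8, -59.5, 9.7]
tool_rot: [-0.0, 0.999, -0.045, -0.0]
wrist_force: [-0.8, 1.0, 1.1]
grip_width: 0.296
```

```bash
python3 - <<'E'
from h import *
p,y=st()
E
```

```text
t 8.3 pos [432.8 -59.5   9.7] yaw -0.0904 F [-0.8  1.   1.1] w 27.3
```

move_arm(deltas=[[1, [0, 0, 0], 0], [1, [0, 0, 0], 0], [1, [0, 0, 0], 0], [1, [0, 0, 0], 0], [1, [0, 0, 0], 0]])

```text
time: 8.72
ee_pos: [432.9, -59.5, 9.6]
tool_rot: [0.0, 0.999, -0.045, 0.0]
wrist_force: [-0.1, 0.0, -0.6]
grip_width: 0.232
```

move_arm(deltas=[[1, [0, 0, -0.6], 0], [1, [0, 0, -0.8], 0], [1, [0, 0, -1], 0], [1, [0, 0, -1], 0], [1, [0, 0, -1], 0]])

```text
time: 9.13
ee_pos: [433.0, -59.6, 98.5]
tool_rot: [0.0, 0.999, -0.045, 0.0]
wrist_force: [0.4, -1.5, -1.2]
grip_width: 0.235
```

move_arm(deltas=[[1, [0, 0, -1], 0], [1, [0, 0, -0.6], 0], [1, [0, 0, 0], 0], [1, [0, 0, 0], 0]])

```text
time: 9.47
ee_pos: [433.4, -59.1, 129.9]
tool_rot: [-0.0, 0.999, -0.045, 0.001]
wrist_force: [1.0, -0.0, -1.6]
grip_width: 0.235
```

```bash
python3 - <<'E'
from h import *
p,y=st(); c=read_camera('wrist'); save(c,'w4.png')
bl=mask(c,(0,0,170),(180,60,255),(250,0,400,260))
rc=cv2.boxPoints(cv2.minAreaRect(bl)); print(np.round(rc).tolist())
def pr(d,z): return atz(c,d,z)[:2].round(1)
for z in (115,120,125): print(z,[pr(q,z).tolist() for q in rc])
E
```

```text
t 9.47 pos [433.4 -59.1 129.9] yaw -0.0897 F [ 1.  -0.  -1.6] w 21.6
[[299.0, 4.0], [336.0, 4.0], [336.0, 174.0], [299.0, 174.0]]
115 [[435.2, 63.5], [453.7, 61.9], [447.1, -24.1], [426.5, -22.3]]
120 [[435.3, 62.0], [453.3, 60.4], [446.9, -23.3], [426.9, -21.5]]
125 [[435.4, 60.6], [452.9, 59.0], [446.7, -22.4], [427.2, -20.6]]
```

move_arm(deltas=[[1, [0.825, -0.301, 0], 0], [1, [0.825, -0.301, 0], 0], [1, [0.825, -0.301, 0], 0], [1, [0.825, -0.301, 0], 0], [1, [0.825, -0.301, 0], 0]])

```text
time: 9.93
ee_pos: [517.7, -36.7, 128.0]
tool_rot: [0.0, 0.999, -0.045, -0.001]
wrist_force: [-0.1, 0.3, -0.6]
grip_width: 0.236
```

move_arm(deltas=[[1, [0.825, -0.301, 0], 0], [1, [0.825, -0.301, 0], 0], [1, [0.825, -0.301, 0], 0], [1, [0.825, -0.301, 0], 0], [1, [0, 0, 0.4], 0]])

```text
time: 10.35
ee_pos: [588.8, -17.8, 120.8]
tool_rot: [0.0, 0.999, -0.044, 0.001]
wrist_force: [0.5, -0.2, -1.1]
grip_width: 0.241
```

move_arm(deltas=[[1, [0, 0, 0.6], 0], [1, [0, 0, 0.6], 0], [1, [0, 0, 0.15], 0], [1, [0, 0, 0], 0], [1, [0, 0, 0], 0]])

```text
time: 10.77
ee_pos: [584.8, -19.3, 94.2]
tool_rot: [0.0, 0.999, -0.046, -0.001]
wrist_force: [-0.3, -0.4, -0.3]
grip_width: 0.238
```

```bash
python3 - <<'E'
from h import *
p,y=st(); c=read_camera('wrist')
s=read_camera('side')
a=c['image'][0:240,160:480]; a=cv2.resize(a,(800,600),interpolation=cv2.INTER_CUBIC)
cv2.imwrite('pics/w5.png',a[:,:,::-1]); save(s,'s5.png',(300,130,420,230),6)
for nm,lo,hi,z in [('blade',(0,0,170),(180,60,255),104),('yel',(20,130,120),(35,255,255),97)]:
    m=mask(c,lo,hi,(160,0,480,260)); 
    if m is None: continue
    rc=cv2.boxPoints(cv2.minAreaRect(m)); print(nm,[(np.round(q).tolist(),np.round(atz(c,q,z)[:2],1).tolist()) for q in rc])
print(np.round(proj(c,[[598,111.5,97],[599.5,127.5,106],p+[10.6,115,6.4]])))
E
```

```text
t 10.77 pos [584.8 -19.3  94.2] yaw -0.091 F [-0.3 -0.4 -0.3] w 21.9
blade [([298.0, 3.0], [586.9, 96.4]), ([336.0, 3.0], [603.3, 94.9]), ([336.0, 174.0], [597.5, 20.0]), ([298.0, 174.0], [579.2, 21.7])]
yel [([295.0, 182.0], [576.5, 16.7]), ([336.0, 175.0], [597.7, 18.4]), ([337.0, 184.0], [598.1, 13.4]), ([296.0, 191.0], [576.8, 11.7])]
[[320. -31.]
 [321. -85.]
 [318.   5.]]
```

View pics/w5.png

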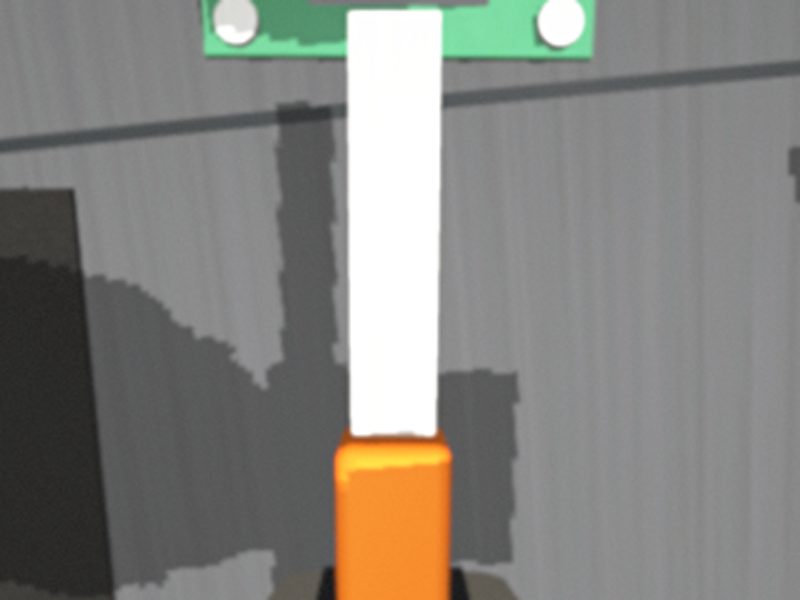

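View pics/s5.png

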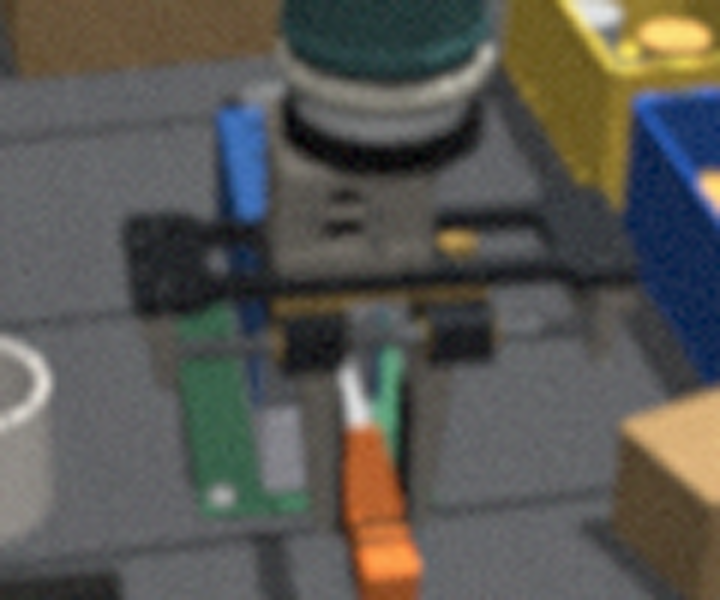

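```bash
python3 - <<'E'
from h import *
p,y=st(); c=read_camera('wrist')
L=atz(c,(160+204/2.5,57/2.5),4); R=atz(c,(160+593/2.5,57/2.5),4); M=(L+R)/2; print(L,R,M,np.linalg.norm(L-R))
u=np.array([.0935,.9956]); n=np.array([u[1],-u[0]])
for nm,q in [('foot',M),('notch',np.array([598,111.5])),('tip',np.array([595.1,95.7])),('handlefront',np.array([588.4,20.8]))]: print(nm,'lateral',q[:2]@n,'along',q[:2]@u)
E
```

```text
t 10.87 pos [585.7 -19.1  95.1] yaw -0.0907 F [-0.3 -0.3 -0.7] w 21.6
[543.94887396 117.76157786   4.        ] [654.80024245 107.76537631   4.        ] [599.3745582  112.76347708   4.        ] 111.30116774701419
foot lateral 586.193925039343 along 168.30883897674408
notch lateral 584.9435500000001 along 166.9224
tip lateral 583.5336100000001 along 150.92077
handlefront lateral 583.8662400000001 along 75.72388
```

move_arm(deltas=[[1, [0.03, -0.3, 0], 0], [1, [0.03, -0.3, 0], 0], [1, [0, -0.3, 0], 0], [1, [0, -0.3, 0], 0], [1, [0, 0, 0], 0]])

```text
time: 11.33
ee_pos: [589.2, 7.4, 94.6]
tool_rot: [-0.001, 0.999, -0.044, -0.0]
wrist_force: [-0.2, 0.1, -1.2]
grip_width: 0.237
```

move_arm(deltas=[[1, [0, -0.2, 0], 0], [1, [0, -0.2, 0], 0], [1, [0, -0.2, 0], 0], [1, [0, 0, 0], 0], [1, [0, 0, 0], 0]])

```text
time: 11.75
ee_pos: [590.0, 17.2, 94.6]
tool_rot: [0.0, 0.999, -0.045, -0.0]
wrist_force: [-0.6, -0.5, -0.2]
grip_width: 0.237
```

```bash
python3 - <<'E'
from h import *
p,y=st(); c=read_camera('wrist'); s=read_camera('side')
a=c['image'][0:240,160:480]; a=cv2.resize(a,(800,600),interpolation=cv2.INTER_CUBIC)
cv2.imwrite('pics/w6.png',a[:,:,::-1])
E
```

```text
t 11.75 pos [590.   17.2  94.6] yaw -0.0897 F [-0.6 -0.5 -0.2] w 21.8
```

View pics/w6.png

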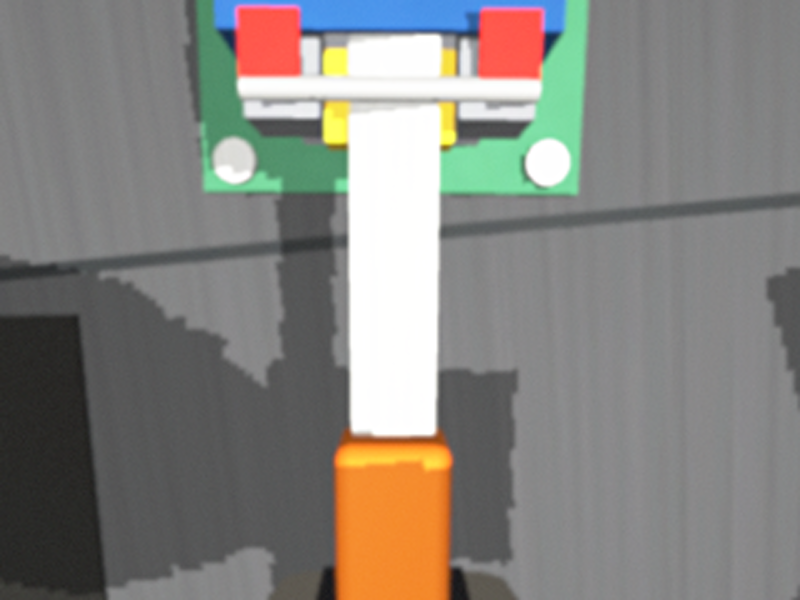

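The blade (white, column 395) is centred in the yellow channel, under the hinge bar and entering below the cover's edge. I push it in further, then press down.

move_arm(deltas=[[1, [0, -0.28, 0], 0], [1, [0, -0.28, 0], 0], [1, [0, -0.28, 0], 0], [1, [0, -0.28, 0], 0], [1, [0, 0, 0], 0]])

```text
time: 12.27
ee_pos: [592.2, 41.4, 94.5]
tool_rot: [-0.0, 0.999, -0.044, -0.0]
wrist_force: [-0.1, -1.0, -1.8]
grip_width: 0.238
```

move_arm(deltas=[[1, [0, 0, 0.1], 0], [1, [0, 0, 0.1], 0], [1, [0, 0, 0.1], 0], [1, [0, 0, 0.1], 0], [1, [0, 0, 0.1], 0]])

```text
time: 12.68
ee_pos: [592.4, 39.1, 84.9]
tool_rot: [-0.0, 0.999, -0.045, 0.0]
wrist_force: [-0.3, 0.9, 2.8]
grip_width: 0.236
```

move_arm(deltas=[[1, [0, 0, 0.1], 0], [1, [0, 0, 0.1], 0], [1, [0, 0, 0.1], 0], [1, [0, 0, 0.1], 0], [1, [0, 0, 0], 0]])

```text
time: 13.1
ee_pos: [592.5, 39.4, 76.8]
tool_rot: [-0.0, 0.999, -0.045, 0.0]
wrist_force: [-1.0, 1.0, 6.0]
grip_width: 0.233
```

```bash
python3 - <<'E'
from h import *
p,y=st(); c=read_camera('wrist')
a=c['image'][0:240,160:480]; a=cv2.resize(a,(800,600),interpolation=cv2.INTER_CUBIC)
cv2.imwrite('pics/w7.png',a[:,:,::-1])
E
```

```text
t 13.1 pos [592.5  39.4  76.8] yaw -0.0902 F [-1.  1.  6.] w 21.4
```

move_arm(deltas=[[1, [0, 0, 0.1], 0], [1, [0, 0, 0.1], 0], [1, [0, 0, 0], 0]])

```text
time: 13.4
ee_pos: [592.7, 39.8, 73.2]
tool_rot: [-0.001, 0.999, -0.045, 0.001]
wrist_force: [-0.4, 2.2, 9.0]
grip_width: 0.237
```

move_arm(deltas=[[1, [0, 0, 0.1], 0], [1, [0, 0, 0.1], 0], [1, [0, 0, 0], 0]])

```text
time: 13.65
ee_pos: [593.0, 40.2, 69.8]
tool_rot: [-0.001, 0.999, -0.045, 0.001]
wrist_force: [-2.9, 2.9, 11.8]
grip_width: 0.236
```

move_arm(deltas=[[1, [0, 0, 0.1], 0], [1, [0, 0, 0.1], 0], [1, [0, 0, 0], 0]])

```text
time: 13.9
ee_pos: [593.4, 40.6, 66.6]
tool_rot: [-0.001, 0.999, -0.044, 0.001]
wrist_force: [-3.6, 3.5, 18.0]
grip_width: 0.236
```

```bash
python3 - <<'E'
from h import *
p,y=st(); c=read_camera('wrist')
a=c['image'][0:240,160:480]; a=cv2.resize(a,(800,600),interpolation=cv2.INTER_CUBIC)
cv2.imwrite('pics/w8.png',a[:,:,::-1])
E
```

```text
t 13.9 pos [593.4  40.6  66.6] yaw -0.0887 F [-3.6  3.5 18. ] w 21.8
```

View pics/w8.png

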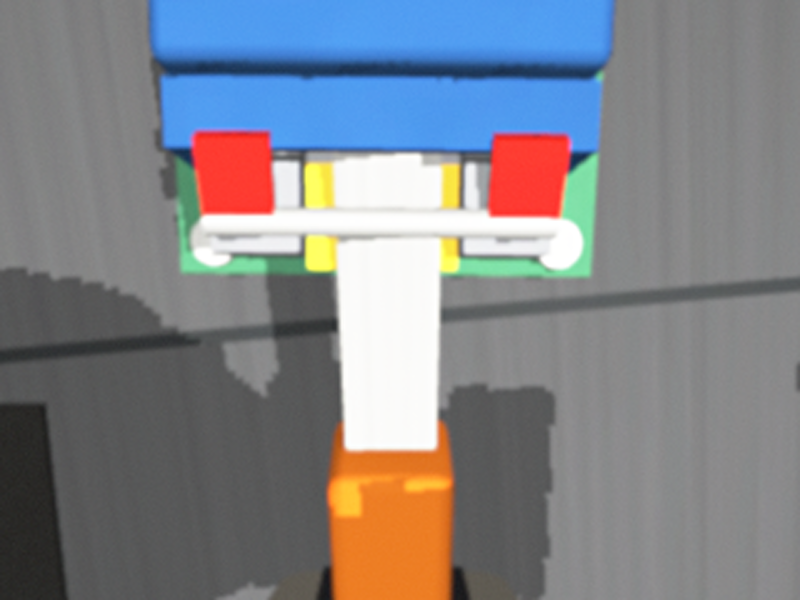

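Not popped yet: the red tabs still overlap the lip, and the force is building. I keep going with a slightly firmer grip.

move_arm(deltas=[[1, [0, 0, 0.1], 0], [1, [0, 0, 0.1], 0], [1, [0, 0, 0], 0]], grip_force=35)

```text
time: 14.2
ee_pos: [593.8, 41.2, 63.5]
tool_rot: [-0.002, 0.999, -0.044, 0.001]
wrist_force: [-5.0, 3.2, 24.1]
grip_width: 0.241
```

move_arm(deltas=[[1, [0, 0, 0.1], 0], [1, [0, 0, 0.1], 0], [1, [0, 0, 0], 0]])

```text
time: 14.45
ee_pos: [593.9, 41.8, 59.5]
tool_rot: [-0.002, 0.999, -0.044, 0.002]
wrist_force: [-0.8, -1.2, 8.7]
grip_width: 0.236
```

```bash
python3 - <<'E'
from h import *
p,y=st(); c=read_camera('wrist'); print(get_obs()['moment'])
a=c['image'][0:240,160:480]; a=cv2.resize(a,(800,600),interpolation=cv2.INTER_CUBIC)
cv2.imwrite('pics/w9.png',a[:,:,::-1])
def red(n):
    im=cv2.cvtColor(cv2.imread('pics/'+n),cv2.COLOR_BGR2HSV); m=cv2.inRange(im,(0,150,120),(7,255,255))|cv2.inRange(im,(172,150,120),(180,255,255))
    k,_,s,ce=cv2.connectedComponentsWithStats(m); print(n,[s[i].tolist() for i in range(1,k) if s[i][4]>500])
    b=cv2.inRange(im,(95,120,150),(125,255,255)); r=np.where(b[:,380]>0)[0]; print('blue rows',r.min(),r.max())
for n in ('w6.png','w7.png','w8.png','w9.png'): red(n)
E
```

```text
t 14.45 pos [593.9  41.8  59.5] yaw -0.0875 F [-0.8 -1.2  8.7] w 21.8
[0.51344015 0.21921673 0.12347254]
w6.png [[235, 8, 66, 67, 4086], [478, 10, 67, 67, 4058]]
blue rows 0 30
w7.png [[216, 133, 73, 73, 4784], [484, 137, 72, 71, 4692]]
blue rows 0 154
w8.png [[191, 132, 82, 82, 6024], [489, 135, 82, 82, 6007]]
blue rows 0 149
w9.png [[172, 140, 92, 82, 6531], [493, 144, 91, 82, 6423]]
blue rows 0 144
```

View pics/w9.png

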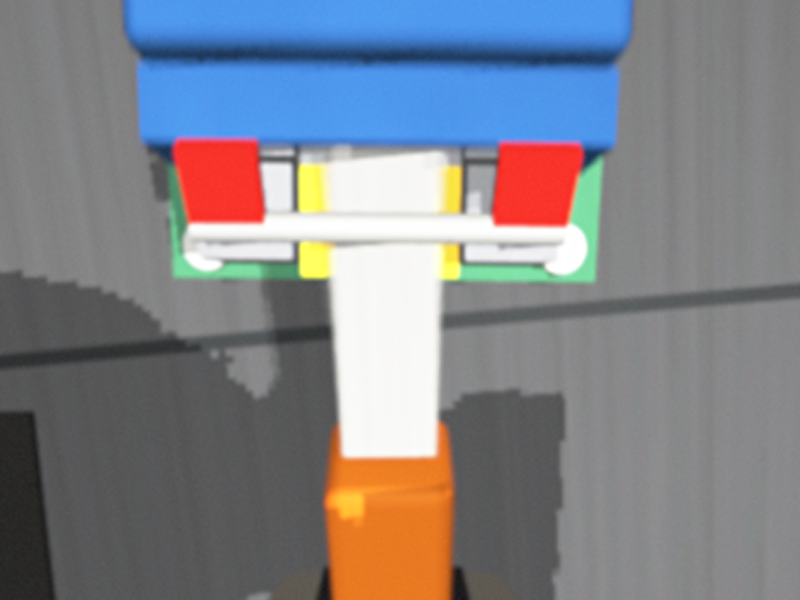

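The cover edge now hides the tab tips (red ends at row 140, blue edge at 144) and the force has dropped, so it has popped. I press slightly more, hold, then withdraw along the blade's tilted axis.

move_arm(deltas=[[1, [0, 0, 0.08], 0], [1, [0, 0, 0], 0], [1, [0, 0, 0], 0], [1, [0, 0, 0], 0]])

```text
time: 14.83
ee_pos: [593.5, 40.0, 56.0]
tool_rot: [-0.001, 0.999, -0.045, 0.001]
wrist_force: [0.9, 2.0, 7.5]
grip_width: 0.236
```

```bash
python3 - <<'E'
from h import *
p,y=st(); c=read_camera('wrist'); s=read_camera('side'); save(s,'s10.png',(300,130,420,230),6)
a=c['image'][0:240,160:480]; a=cv2.resize(a,(800,600),interpolation=cv2.INTER_CUBIC)
cv2.imwrite('pics/w10.png',a[:,:,::-1])
for n in ('w10.png',):
    im=cv2.cvtColor(cv2.imread('pics/'+n),cv2.COLOR_BGR2HSV); m=cv2.inRange(im,(0,150,120),(7,255,255))|cv2.inRange(im,(172,150,120),(180,255,255))
    k,_,s,ce=cv2.connectedComponentsWithStats(m); print(n,[s[i].tolist() for i in range(1,k) if s[i][4]>500])
    b=cv2.inRange(im,(95,120,150),(125,255,255)); r=np.where(b[:,380]>0)[0]; print('blue rows',r.min(),r.max())
E
```

```text
t 14.83 pos [593.5  40.   56. ] yaw -0.0902 F [0.9 2.  7.5] w 21.8
w10.png [[176, 115, 87, 81, 6620], [495, 119, 85, 80, 6340]]
blue rows 0 112
```

move_arm(deltas=[[1, [0, 0.3, 0.12], 0], [1, [0, 0.3, 0.13], 0], [1, [0, 0.3, 0.13], 0], [1, [0, 0.3, 0.13], 0], [1, [0, 0.3, 0.12], 0]])

```text
time: 15.35
ee_pos: [588.8, 8.4, 41.8]
tool_rot: [0.0, 0.999, -0.045, -0.0]
wrist_force: [0.1, 0.6, -0.8]
grip_width: 0.237
```

move_arm(deltas=[[1, [0, 0.3, 0.1], 0], [1, [0, 0.3, 0.02], 0], [1, [0, 0.4, 0], 0], [1, [0, 0.6, 0], 0], [1, [0, 0.6, 0], 0]])

```text
time: 15.77
ee_pos: [585.1, -35.7, 40.0]
tool_rot: [0.0, 0.999, -0.045, -0.0]
wrist_force: [0.3, -0.9, -1.5]
grip_width: 0.232
```

move_arm(deltas=[[1, [0, 0.6, -0.4], 0], [1, [0, 0.6, -1], 0], [1, [0, 0.6, -1], 0], [1, [0, 0, -1], 0], [1, [0, 0, 0], 0]])

```text
time: 16.18
ee_pos: [584.5, -73.4, 112.4]
tool_rot: [0.0, 0.999, -0.047, 0.004]
wrist_force: [0.7, 0.3, -0.4]
grip_width: 0.236
```

```bash
python3 - <<'E'
from h import *
p,y=st(); c=read_camera('wrist'); s=read_camera('side'); 
a=cv2.resize(c['image'][0:300],(400,188)); b=cv2.resize(s['image'][100:350,200:520],(512,400),interpolation=cv2.INTER_CUBIC)
im=np.zeros((600,512,3),np.uint8); im[:188,:400]=a; im[190:590]=b
cv2.imwrite('pics/w11.png',im[:,:,::-1])
E
```

```text
t 16.18 pos [584.5 -73.4 112.4] yaw -0.0936 F [ 0.7  0.3 -0.4] w 21.7
```

View pics/w11.png

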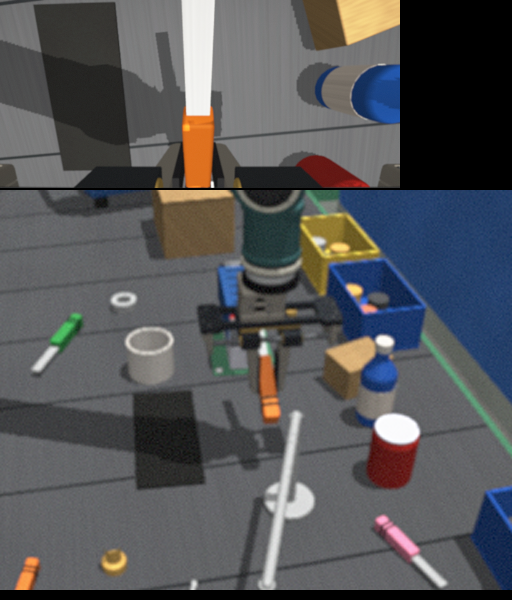

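move_arm(deltas=[[1, [-0.824, -0.249, 0], 0], [1, [-0.824, -0.249, 0], 0], [1, [-0.824, -0.249, 0], 0], [1, [-0.824, -0.249, 0], 0], [1, [-0.824, -0.249, 0], 0]])

```text
time: 16.7
ee_pos: [500.6, -37.6, 106.9]
tool_rot: [0.0, 0.999, -0.045, -0.001]
wrist_force: [-0.3, -0.4, -1.3]
grip_width: 0.233
```

move_arm(deltas=[[1, [-0.824, -0.249, 0], 0], [1, [-0.824, -0.249, 0], 0], [1, [-0.824, -0.249, 0], 0], [1, [-0.824, -0.249, 0], 0], [1, [0, 0, 0.6], 0]])

```text
time: 17.12
ee_pos: [435.5, -10.8, 95.9]
tool_rot: [-0.001, 0.999, -0.044, -0.001]
wrist_force: [0.9, -0.0, -1.5]
grip_width: 0.236
```

move_arm(deltas=[[1, [0, 0, 0.9], 0], [1, [0, 0, 0.9], 0], [1, [0, 0, 0.9], 0], [1, [0, 0, 0.3], 0], [1, [0, 0, 0], 0]])

```text
time: 17.53
ee_pos: [436.6, -12.6, 34.4]
tool_rot: [0.001, 0.999, -0.045, -0.002]
wrist_force: [1.2, 0.6, -0.3]
grip_width: 0.236
```

move_arm(deltas=[[1, [0, 0, 0.2], 0], [1, [0, 0, 0.2], 0], [1, [0, 0, 0.2], 0], [1, [0, 0, 0.2], 0], [1, [0, 0, 0], 0]], grip_force=10)

```text
time: 17.95
ee_pos: [439.1, -12.1, 20.0]
tool_rot: [-0.0, 0.999, -0.045, 0.001]
wrist_force: [1.1, 1.1, 0.4]
grip_width: 0.237
```

move_arm(deltas=[[1, [0, 0, 0.2], 0], [1, [0, 0, 0.2], 0], [1, [0, 0, 0], 0]])

```text
time: 18.2
ee_pos: [438.4, -12.6, 11.6]
tool_rot: [0.0, 0.999, -0.045, -0.0]
wrist_force: [-0.1, 0.8, -0.1]
grip_width: 0.239
```

move_arm(deltas=[[0.6, [0, 0, 0], 0], [0.5, [0, 0, 0], 0], [0.4, [0, 0, 0], 0], [0.3, [0, 0, 0], 0], [0, [0, 0, 0], 0]])

```text
time: 18.62
ee_pos: [438.4, -12.5, 12.1]
tool_rot: [0.0, 0.999, -0.045, -0.0]
wrist_force: [-0.0, 0.1, 0.1]
grip_width: 0.575
```

move_arm(deltas=[[0, [0, 0, -0.5], 0], [0, [0, 0, -1], 0], [0, [0, 0, -1], 0], [0, [0, 0, -1], 0], [0, [0, 0, -1], 0]])

```text
time: 19.03
ee_pos: [438.2, -12.6, 103.5]
tool_rot: [0.0, 0.999, -0.045, -0.0]
wrist_force: [-0.6, -0.3, 0.6]
grip_width: 0.94
```

move_arm(deltas=[[0, [0, 0, -1], 0], [0, [0, 0, -1], 0], [0, [0, 0, -1], 0], [0, [0, 0, -1], 0], [0, [0, 0, -1], 0]])

```text
time: 19.45
ee_pos: [438.1, -12.7, 203.6]
tool_rot: [-0.0, 0.999, -0.045, 0.0]
wrist_force: [0.3, 0.3, 0.6]
grip_width: 0.995
```

move_arm(deltas=[[0, [0.9, -0.6, -0.5], 0], [0, [0.9, -0.6, -0.5], 0], [0, [0.9, -0.6, -0.5], 0], [0, [0.9, -0.6, -0.5], 0], [0, [0, 0, 0], 0]])

```text
time: 19.87
ee_pos: [518.2, 31.1, 244.5]
tool_rot: [-0.0, 0.999, -0.044, 0.003]
wrist_force: [0.4, -0.4, 0.4]
grip_width: 0.999
```

```bash
python3 - <<'E'
from h import *
p,y=st(); c=read_camera('wrist'); save(c,'w12.png')
for nm,lo,hi,z in [('handle',(8,150,120),(20,255,255),29),('blade',(0,0,170),(180,60,255),17.5)]:
    m=mask(c,lo,hi,(150,130,310,400))
    rc=cv2.boxPoints(cv2.minAreaRect(m)); print(nm,[(np.round(q).tolist(),np.round(atz(c,q,z)[:2],1).tolist()) for q in rc])
for m in ['mat','cup']: print(m,[(round(r['conf'],2),np.round(r['location']).astype(int).tolist(),int(r['pixels'].sum()),np.round(atz(c,r['location'],3)[:2]).tolist()) for r in outline_of('wrist',m)])
E
```

```text
t 19.87 pos [518.2  31.1 244.5] yaw -0.0876 F [ 0.4 -0.4  0.4] w 91.9
handle [([281.0, 236.0], [469.6, -40.0]), ([284.0, 179.0], [481.1, 30.2]), ([304.0, 180.0], [503.7, 27.0]), ([301.0, 237.0], [493.2, -43.4])]
blade [([289.0, 179.0], [485.1, 27.8]), ([291.0, 129.0], [493.9, 85.8]), ([305.0, 130.0], [510.0, 83.6]), ([303.0, 180.0], [501.7, 25.6])]
mat [(0.84, [254, 206], 11119, [436.0, -5.0])]
cup [(0.63, [227, 65], 6131, [426.0, 164.0])]
```

View pics/w12.png

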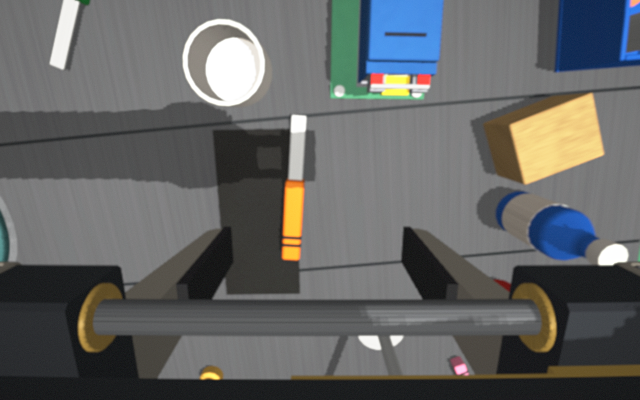

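The blade now lies about 48 mm to the right of where I released it: the handle is at (292,220), on the mat's right edge. This is the announced knock. I regrasp it and move it back to the middle.

move_arm(deltas=[[0, [-0.25, 0.45, 0.9], 0.54], [0, [-0.25, 0.45, 0.9], 0], [0, [-0.25, 0.45, 0.9], 0], [0, [-0.25, 0.45, 0.9], 0], [0, [-0.23, 0.45, 0.9], 0]])

```text
time: 20.43
ee_pos: [481.8, -13.0, 151.2]
tool_rot: [-0.0, 0.997, -0.078, -0.001]
wrist_force: [-0.4, 1.6, -0.6]
grip_width: 0.998
```

move_arm(deltas=[[0, [0, 0, 1], 0], [0, [0, 0, 1], 0], [0, [0, 0, 1], 0], [0, [0, 0, 1], 0], [0, [0, 0, 1], 0]])

```text
time: 20.85
ee_pos: [482.3, -12.7, 51.3]
tool_rot: [0.0, 0.997, -0.078, -0.001]
wrist_force: [0.0, -0.5, 0.5]
grip_width: 0.998
```

move_arm(deltas=[[0.3, [0, 0, 0.9], 0], [0.5, [0, 0, 0.9], 0], [0.7, [0, 0, 0.5], 0], [0.8, [0, 0, 0], 0], [0.8, [0, 0, 0], 0]], grip_force=20)

```text
time: 21.27
ee_pos: [483.1, -12.7, 6.2]
tool_rot: [0.0, 0.997, -0.078, -0.0]
wrist_force: [0.2, 0.3, 0.3]
grip_width: 0.658
```

move_arm(deltas=[[1, [0, 0, 0], 0], [1, [0, 0, 0], 0], [1, [0, 0, 0], 0], [1, [0, 0, 0], 0], [1, [0, 0, 0], 0]])

```text
time: 21.68
ee_pos: [484.1, -11.9, 6.5]
tool_rot: [-0.0, 0.997, -0.077, 0.0]
wrist_force: [2.3, -1.2, 0.2]
grip_width: 0.298
```

move_arm(deltas=[[1, [0, 0, 0], 0], [1, [0, 0, 0], 0], [1, [0, 0, 0], 0]])

```text
time: 21.93
ee_pos: [484.5, -12.1, 6.5]
tool_rot: [-0.0, 0.997, -0.077, 0.001]
wrist_force: [0.4, 0.4, 5.4]
grip_width: 0.241
```

move_arm(deltas=[[1, [0, 0, -0.5], 0], [1, [-0.5, 0.2, -0.1], -0.3], [1, [-0.6, 0.2, 0], -0.3], [1, [-0.6, 0.2, 0], 0], [1, [-0.6, 0, 0], 0]])

```text
time: 22.35
ee_pos: [435.5, -19.7, 18.4]
tool_rot: [0.0, 0.999, -0.042, -0.0]
wrist_force: [-0.3, -0.5, -0.9]
grip_width: 0.236
```

move_arm(deltas=[[1, [0, 0, 0], 0], [1, [0, 0, 0.3], 0], [1, [0, 0, 0.25], 0], [1, [0, 0, 0], 0], [0.6, [0, 0, 0], 0]])

```text
time: 22.77
ee_pos: [437.1, -19.1, 6.7]
tool_rot: [0.0, 0.999, -0.041, -0.0]
wrist_force: [0.5, 0.2, 0.3]
grip_width: 0.291
```

move_arm(deltas=[[0.4, [0, 0, 0], 0], [0.2, [0, 0, 0], 0], [0, [0, 0, 0], 0], [0, [0, 0, -0.5], 0], [0, [0, 0, -1], 0]])

```text
time: 23.18
ee_pos: [435.1, -19.3, 36.6]
tool_rot: [0.0, 0.999, -0.042, -0.002]
wrist_force: [-0.0, 0.5, 0.0]
grip_width: 0.65
```

move_arm(deltas=[[0, [0, 0, -1], 0], [0, [0, 0, -1], 0], [0, [0, 0, -1], 0], [0, [0, 0, -1], 0], [0, [0, 0, -1], 0]])

```text
time: 23.6
ee_pos: [436.4, -19.3, 138.6]
tool_rot: [-0.0, 0.999, -0.042, 0.0]
wrist_force: [-0.1, 0.1, -0.5]
grip_width: 0.993
```

move_arm(deltas=[[0, [0.8, -0.6, -1], 0], [0, [0.8, -0.6, -1], 0], [0, [0.8, -0.6, -1], 0], [0, [0.8, -0.6, -1], 0], [0, [0, 0, 0], 0]])

```text
time: 24.02
ee_pos: [509.2, 25.7, 221.4]
tool_rot: [-0.001, 0.999, -0.04, 0.004]
wrist_force: [0.7, 0.1, 0.9]
grip_width: 1.003
```

```bash
python3 - <<'E'
from h import *
p,y=st(); c=read_camera('wrist'); save(c,'w13.png')
for nm,lo,hi,z,b in [('handle',(8,150,120),(20,255,255),29,(200,150,320,300)),('blade',(0,0,170),(180,60,255),17.5,(220,100,320,300))]:
    m=mask(c,lo,hi,b)
    if m is None: print(nm,None); continue
    rc=cv2.boxPoints(cv2.minAreaRect(m)); print(nm,[(np.round(q).tolist(),np.round(atz(c,q,z)[:2],1).tolist()) for q in rc])
for m in ['mat']: 
  for r in outline_of('wrist',m)[:1]:
    ys,xs=np.nonzero(r['pixels']); q=cv2.convexHull(np.c_[xs,ys].astype(np.float32)); print(m,r['conf'],[np.round(atz(c,v,3)[:2]).tolist() for v in cv2.boxPoints(cv2.minAreaRect(q))])
t=read_camera('top')
for cc,n in ((c,'wrist'),(t,'top')):
  r=outline_of(n,'rail'); print(n,[(x['conf'],np.round(x['location']).tolist(),int(x['pixels'].sum())) for x in r])
save(t,'t13.png',(360,140,540,260),4)
E
```

```text
t 24.02 pos [509.2  25.7 221.4] yaw -0.0802 F [0.7 0.1 0.9] w 92.3
handle [([243.0, 187.0], [428.7, 24.0]), ([266.0, 186.0], [454.0, 23.0]), ([268.0, 247.0], [448.6, -48.6]), ([246.0, 248.0], [422.1, -47.6])]
blade [([245.0, 119.0], [437.6, 96.3]), ([260.0, 119.0], [454.9, 95.5]), ([263.0, 187.0], [448.6, 19.8]), ([247.0, 188.0], [430.4, 20.7])]
mat 0.68 [[399.0, 93.0], [498.0, 89.0], [488.0, -133.0], [375.0, -129.0]]
wrist [(0.71, [393.0, 347.0], 1207)]
top [(0.8, [456.0, 198.0], 1892)]
```

View pics/w13.png

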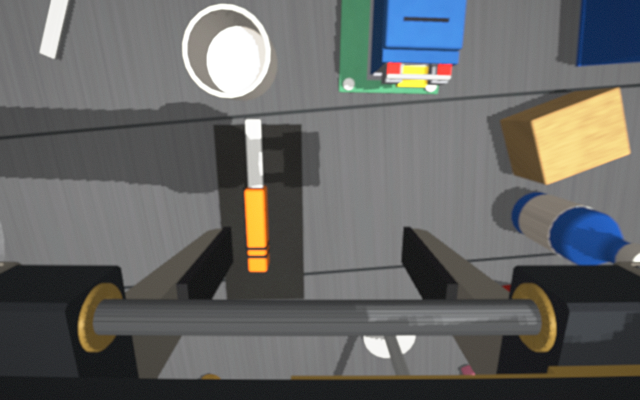

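The blade lies flat on the mat, handle at (256,230) and tip at (253,120). Next I move above the cover and measure the cover and the rail.

move_arm(deltas=[[0, [0.424, -0.907, -0.35], 0], [0, [0.424, -0.907, -0.35], 0], [0, [0.424, -0.907, -0.35], 0], [0, [0.424, -0.907, -0.35], 0], [0, [0.424, -0.907, -0.35], 0]])

```text
time: 24.68
ee_pos: [553.4, 110.2, 251.5]
tool_rot: [0.0, 0.999, -0.042, -0.001]
wrist_force: [-0.0, -1.1, 0.7]
grip_width: 0.998
```

move_arm(deltas=[[0, [0.424, -0.907, -0.35], 0], [0, [0.424, -0.907, -0.35], 0], [0, [0.424, -0.907, -0.35], 0], [0, [0.424, -0.907, -0.35], 0], [0, [0.424, -0.907, -0.35], 0]])

```text
time: 25.1
ee_pos: [603.5, 196.9, 286.3]
tool_rot: [0.001, 0.999, -0.042, -0.001]
wrist_force: [0.3, -0.2, 0.6]
grip_width: 1.003
```

move_arm(deltas=[[0, [0, 0, 0], 0], [0, [0, 0, 0], 0]])

```text
time: 25.27
ee_pos: [603.4, 197.0, 285.9]
tool_rot: [0.001, 0.999, -0.041, -0.001]
wrist_force: [-0.6, -0.0, -1.6]
grip_width: 1.004
```

```bash
python3 - <<'E'
from h import *
p,y=st(); c=read_camera('wrist'); save(c,'w14.png')
m=mask(c,(100,130,140),(125,255,255),(180,0,460,400))
rc=cv2.boxPoints(cv2.minAreaRect(m)); print('cover',len(m),[(np.round(q).tolist(),np.round(atz(c,q,118)[:2],1).tolist()) for q in rc])
# row-wise edges of blue
for r in range(20,400,40):
    xs=m[m[:,1]==r][:,0]
    if len(xs): a,b=atz(c,(xs.min(),r),118),atz(c,(xs.max(),r),118); print(r,xs.min(),xs.max(),a[:2].round(1),b[:2].round(1))
t=read_camera('top'); s=read_camera('side'); np.savez('ts.npz',t=t['image'],s=s['image'])
def bar(cam,A,B,w=4):
    g=cam['image'].max(2).astype(float); A,B=np.array(A,float),np.array(B,float)
    for it in range(3):
        d=(B-A)/np.linalg.norm(B-A); n=np.array([-d[1],d[0]]); L=np.linalg.norm(B-A); pts=[]
        for k in np.arange(.1,.9,.02):
            o=np.arange(-8,8.1,.25); q=A+d*L*k+o[:,None]*n
            v=cv2.remap(g.astype(np.float32),q[:,0].astype(np.float32)[None],q[:,1].astype(np.float32)[None],cv2.INTER_LINEAR)[0]
            wt=np.clip(v-np.median(v)-50,0,None)
            if wt.sum()>0: pts.append(A+d*L*k+n*(o*wt).sum()/wt.sum())
        vx,vy,x0,y0=cv2.fitLine(np.float32(pts),cv2.DIST_HUBER,0,.01,.01).ravel(); d=np.array([vx,vy]); P=np.array([x0,y0])
        A,B=P+d*((A-P)@d),P+d*((B-P)@d)
    dd=(B-A)/np.linalg.norm(B-A); k=np.arange(-25,np.linalg.norm(B-A)+25,.5); q=(A+k[:,None]*dd).astype(np.float32)
    v=cv2.remap(g.astype(np.float32),q[:,:1],q[:,1:],cv2.INTER_LINEAR).ravel()
    print('profile start',v[:90:4].round().tolist(),'end',v[-90::4].round().tolist()); return A,B,dd
for nm,cam,A,B in [('top',t,(400,172),(505,216)),('side',s,(385,242),(363,390))]:
    A,B,d=bar(cam,A,B); print(nm,A,B); a,b=atz(cam,A,160),atz(cam,B,160); print(a,b,np.linalg.norm(a-b),(a+b)/2)
E
```

```text
t 25.27 pos [603.4 197.  285.9] yaw -0.0826 F [-0.6 -0.  -1.6] w 92.3
cover 9308 [([288.0, 245.0], [566.9, 132.0]), ([292.0, 73.0], [588.2, 305.8]), ([352.0, 74.0], [644.6, 300.0]), ([348.0, 246.0], [630.7, 125.3])]
100 292.0 351.0 [585.7 280.9] [642.7 276.2]
140 291.0 349.0 [580.9 242.8] [638.5 238.1]
180 291.0 348.0 [576.8 202.5] [635.  197.7]
220 292.0 345.0 [573.5 159.7] [629.3 155.1]
profile start [131.0, 131.0, 131.0, 130.0, 130.0, 130.0, 130.0, 130.0, 130.0, 129.0, 130.0, 208.0, 239.0, 249.0, 250.0, 250.0, 250.0, 251.0, 250.0, 250.0, 250.0, 251.0, 251.0] end [249.0, 249.0, 248.0, 247.0, 248.0, 248.0, 247.0, 247.0, 248.0, 249.0, 249.0, 223.0, 143.0, 128.0, 128.0, 129.0, 127.0, 127.0, 127.0, 124.0, 93.0, 84.0, 94.0]
top [400.66364524 170.42788402] [505.49592478 214.82484903]
[ 591.75305428 -191.88295288  160.        ] [ 491.28129081 -433.31893361  160.        ] 261.5069942599732 [ 541.51717254 -312.60094325  160.        ]
profile start [100.0, 101.0, 100.0, 97.0, 101.0, 99.0, 99.0, 103.0, 104.0, 101.0, 126.0, 204.0, 210.0, 211.0, 214.0, 213.0, 212.0, 210.0, 206.0, 213.0, 205.0, 210.0, 214.0] end [94.0, 89.0, 85.0, 89.0, 87.0, 87.0, 104.0, 112.0, 127.0, 137.0, 147.0, 158.0, 130.0, 122.0, 124.0, 48.0, 0.0, 0.0, 0.0, 0.0, 0.0, 0.0, 0.0]
side [384.68421913 241.94537465] [359.24203286 389.34981262]
[ 587.79434938 -197.82516229  160.        ] [ 460.18184929 -505.60560517  160.        ] 333.18726146215045 [ 523.98809933 -351.71538373  160.        ]
```

move_arm(deltas=[[0, [0.11, -0.7, 0], 0.15], [0, [0, -0.7, 0], 0], [0, [0, -0.7, 0.4], 0], [0, [0, -0.7, 1], 0], [0, [0, -0.68, 1], 0]])

```text
time: 25.83
ee_pos: [612.9, 268.0, 238.5]
tool_rot: [-0.001, 0.999, -0.05, 0.0]
wrist_force: [-0.3, 0.9, -0.2]
grip_width: 1.001
```

move_arm(deltas=[[0, [0, 0, 1], 0], [0, [0, 0, 1], 0], [0, [0, 0, 1], 0], [0, [0, 0, 0.6], 0], [0, [0, 0, 0], 0]])

```text
time: 26.25
ee_pos: [610.7, 266.3, 163.4]
tool_rot: [0.001, 0.999, -0.05, -0.003]
wrist_force: [-0.0, -0.5, 0.2]
grip_width: 0.999
```

```bash
python3 - <<'E'
from h import *
p,y=st(); c=read_camera('wrist'); save(c,'w15.png')
m=mask(c,(100,130,140),(125,255,255),(180,0,460,400))
for r in range(10,400,40):
    xs=m[m[:,1]==r][:,0]
    if len(xs): a,b=atz(c,(xs.min(),r),117),atz(c,(xs.max(),r),117); print(r,xs.min(),xs.max(),a[:2].round(1),b[:2].round(1))
E
```

```text
t 26.25 pos [610.7 266.3 163.4] yaw -0.1003 F [-0.  -0.5  0.2] w 91.9
210 279.0 362.0 [585.5 274.8] [641.  269.3]
250 279.0 361.0 [581.8 246.2] [638.4 240.6]
290 280.0 361.0 [578.6 215.5] [636.4 209.9]
```

move_arm(deltas=[[0, [0.08, 0, 0.8], 0], [0, [0, 0, 0.8], 0], [0, [0, 0, 0.8], 0], [0, [0, 0, 0.8], 0], [0, [0, 0, 0.8], 0]])

```text
time: 26.72
ee_pos: [615.6, 266.8, 88.1]
tool_rot: [-0.001, 0.999, -0.05, 0.001]
wrist_force: [0.1, -0.1, -0.4]
grip_width: 1.0
```

move_arm(deltas=[[0, [0, 0, 0.2], 0], [1, [0, 0, 0], 0], [1, [0, 0, 0], 0], [1, [0, 0, 0], 0], [1, [0, 0, 0], 0]], grip_force=45)

```text
time: 27.13
ee_pos: [615.4, 266.5, 84.5]
tool_rot: [-0.001, 0.999, -0.051, 0.001]
wrist_force: [-0.5, 0.3, 0.2]
grip_width: 0.734
```

move_arm(deltas=[[1, [0, 0, 0], 0], [1, [0, 0, 0], 0], [1, [0, 0, 0], 0], [1, [0, 0, 0], 0], [1, [0, 0, 0], 0]])

```text
time: 27.55
ee_pos: [614.3, 266.8, 84.0]
tool_rot: [-0.001, 0.999, -0.051, -0.0]
wrist_force: [-3.7, 0.7, 6.0]
grip_width: 0.639
```

move_arm(deltas=[[1, [0, 0, -0.15], 0], [1, [0, 0, -0.15], 0], [1, [0, 0, -0.2], 0], [1, [0, 0, -0.2], 0], [1, [0, 0, 0], 0]])

```text
time: 27.97
ee_pos: [614.1, 264.3, 97.0]
tool_rot: [0.001, 0.999, -0.051, -0.001]
wrist_force: [0.3, -1.9, -3.8]
grip_width: 0.635
```

move_arm(deltas=[[1, [0, 0, -0.2], 0], [1, [0, 0, -0.2], 0], [1, [0, 0, -0.2], 0], [1, [0, 0, -0.2], 0], [1, [0, 0, 0], 0]])

```text
time: 28.38
ee_pos: [614.4, 266.4, 114.4]
tool_rot: [-0.0, 0.999, -0.05, -0.0]
wrist_force: [-3.8, -1.3, -0.9]
grip_width: 0.639
```

```bash
python3 - <<'E'
from h import *
st(); print(get_obs()['moment'])
E
```

```text
t 28.38 pos [614.4 266.4 114.4] yaw -0.1006 F [-3.8 -1.3 -0.9] w 58.8
[0.1200677  1.01796217 0.14811903]
```

move_arm(deltas=[[1, [0, 0, -0.4], 0], [1, [0, 0, -0.4], 0], [1, [0, 0, -0.5], 0], [1, [0, 0, -0.5], 0], [1, [0, 0, -0.5], 0]])

```text
time: 28.8
ee_pos: [615.5, 266.1, 160.9]
tool_rot: [-0.0, 0.999, -0.051, 0.001]
wrist_force: [0.3, 0.0, -2.9]
grip_width: 0.638
```

move_arm(deltas=[[1, [0, 0, -0.8], 0], [1, [0, 0, -0.8], 0], [1, [0, 0, -0.8], 0], [1, [0, 0, -0.8], 0], [1, [0, 0, -0.8], 0]])

```text
time: 29.22
ee_pos: [615.4, 265.9, 241.4]
tool_rot: [-0.0, 0.999, -0.051, 0.001]
wrist_force: [0.8, 0.4, -3.6]
grip_width: 0.638
```

```bash
python3 - <<'E'
from h import *
p,y=st(); c=read_camera('wrist'); s=read_camera('side'); 
a=cv2.resize(c['image'],(480,300)); b=cv2.resize(s['image'][60:260,200:460],(520,400),interpolation=cv2.INTER_CUBIC)
im=np.zeros((600,800,3),np.uint8); im[:200,:320]=cv2.resize(c['image'],(320,200)); im[200:600,:520]=b
cv2.imwrite('pics/w16.png',im[:,:,::-1])
for n in ('candle1','cover','housing'): print(n,[(round(r['conf'],2),np.round(r['location']).tolist(),int(r['pixels'].sum())) for r in outline_of('side',n) if r['conf']>.3])
E
```

```text
t 29.22 pos [615.4 265.9 241.4] yaw -0.1018 F [ 0.8  0.4 -3.6] w 58.7
candle1 [(0.6, [343.0, 158.0], 24), (0.38, [348.0, 162.0], 30)]
cover [(0.69, [350.0, 114.0], 792), (0.49, [271.0, 335.0], 207), (0.43, [444.0, 262.0], 1210)]
housing [(0.88, [350.0, 189.0], 1849), (0.32, [353.0, 179.0], 27)]
```

View pics/w16.png

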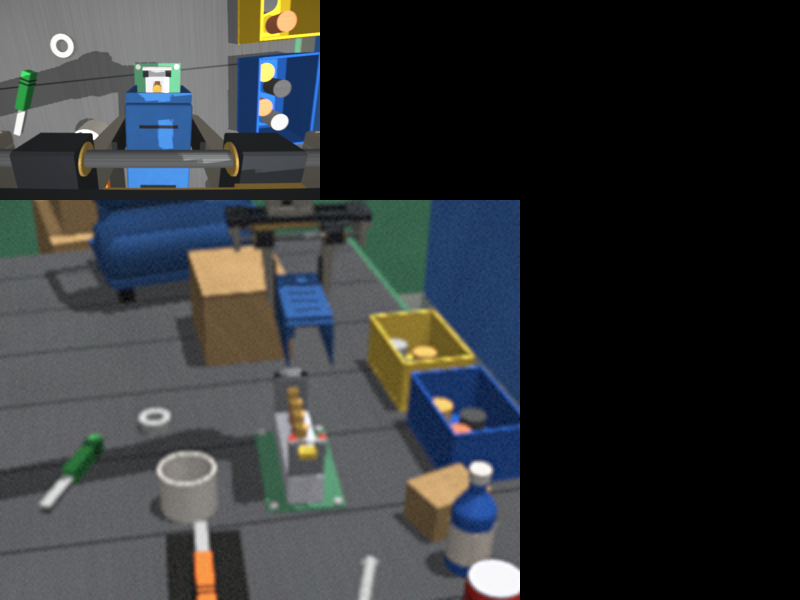

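The cover is off in the grip, level, and the candle heads show in the housing at about (295,400) in the crop. I carry it over to the rail.

move_arm(deltas=[[1, [0, 0, -0.4], 0.6], [1, [0, 0, -0.4], 0.6], [1, [0, 0, -0.2], 0.6], [1, [0, 0, 0], 0.64], [1, [0, 0, 0], 0]])

```text
time: 29.88
ee_pos: [614.1, 266.0, 258.0]
tool_rot: [0.001, 0.98, -0.197, -0.0]
wrist_force: [0.3, -0.3, -2.1]
grip_width: 0.636
```

move_arm(deltas=[[1, [0.285, 0.949, 0], 0], [1, [0.285, 0.949, 0], 0], [1, [0.285, 0.949, 0], 0], [1, [0.285, 0.949, 0], 0], [1, [0.285, 0.949, 0], 0]])

```text
time: 30.3
ee_pos: [603.7, 166.5, 258.0]
tool_rot: [0.001, 0.981, -0.194, -0.001]
wrist_force: [-0.3, 0.7, -3.1]
grip_width: 0.64
```

move_arm(deltas=[[1, [0.285, 0.949, 0], 0], [1, [0.285, 0.949, 0], 0], [1, [0.285, 0.949, 0], 0], [1, [0.285, 0.949, 0], 0], [1, [0.285, 0.949, 0], 0]])

```text
time: 30.72
ee_pos: [593.6, 68.0, 258.1]
tool_rot: [0.0, 0.981, -0.194, -0.001]
wrist_force: [0.3, -0.2, -2.7]
grip_width: 0.641
```

move_arm(deltas=[[1, [0.285, 0.949, 0], 0], [1, [0.285, 0.949, 0], 0], [1, [0.285, 0.949, 0], 0], [1, [0.285, 0.949, 0], 0], [1, [0.285, 0.949, 0], 0]])

```text
time: 31.13
ee_pos: [583.5, -30.5, 258.2]
tool_rot: [0.0, 0.981, -0.194, -0.001]
wrist_force: [-0.5, -0.2, -3.1]
grip_width: 0.636
```

move_arm(deltas=[[1, [0.285, 0.949, 0], 0], [1, [0.285, 0.949, 0], 0], [1, [0.285, 0.949, 0], 0], [1, [0.285, 0.949, 0], 0], [1, [0.285, 0.949, 0], 0]])

```text
time: 31.55
ee_pos: [573.4, -128.9, 258.2]
tool_rot: [0.0, 0.981, -0.194, -0.001]
wrist_force: [-0.1, 0.4, -3.5]
grip_width: 0.641
```

move_arm(deltas=[[1, [0.285, 0.949, 0], 0], [1, [0.285, 0.949, 0], 0], [1, [0.285, 0.949, 0], 0], [1, [0.285, 0.949, 0], 0], [1, [0.285, 0.949, 0], 0]])

```text
time: 31.97
ee_pos: [563.3, -227.4, 258.1]
tool_rot: [-0.0, 0.981, -0.194, -0.001]
wrist_force: [0.8, -0.4, -3.4]
grip_width: 0.642
```

move_arm(deltas=[[1, [0.285, 0.949, 0], 0], [1, [0.285, 0.949, 0], 0], [1, [0, 0, 0], 0], [1, [0, 0, 0], 0]])

```text
time: 32.3
ee_pos: [558.9, -267.2, 258.2]
tool_rot: [0.0, 0.981, -0.196, -0.001]
wrist_force: [0.3, 0.9, -3.3]
grip_width: 0.639
```

```bash
python3 - <<'E'
from h import *
p,y=st(); c=read_camera('wrist'); t=read_camera('top'); s=read_camera('side'); save(c,'w17.png'); 
im=np.zeros((600,800,3),np.uint8)
a=s['image'][180:400,250:520]; im[:600,:]=0
b=cv2.resize(a,(600,489),interpolation=cv2.INTER_CUBIC); im[:489,:600]=b
im[490:600,:176]=cv2.resize(c['image'],(176,110)); im[490:600,300:500]=cv2.resize(t['image'][140:250,370:570],(200,110))
cv2.imwrite('pics/s17.png',im[:,:,::-1])
# predicted cover corners, underside z = p+24
u=np.array([-np.sin(y),np.cos(y)]); n=np.array([u[1],-u[0]])
C=p[:2]-50*u; print('cover centre est',C,'rail',(541.5,-312.6))
for nm,cam in (('side',s),('top',t)):
    P=[[*(C+a*89*u+b*29.5*n),p[2]+z] for a in(-1,1) for b in(-1,1) for z in(34,-32)]
    print(nm,np.round(proj(cam,P)).tolist())
    for r in outline_of(nm,'cover')[:2]: print(r['conf'],np.round(r['location']),r['pixels'].sum())
E
```

```text
t 32.3 pos [ 558.9 -267.2  258.2] yaw -0.395 F [ 0.3  0.9 -3.3] w 58.8
cover centre est [ 539.66716582 -313.37643685] rail (541.5, -312.6)
side [[354.0, 264.0], [353.0, 295.0], [395.0, 269.0], [391.0, 300.0], [371.0, 196.0], [369.0, 225.0], [404.0, 200.0], [401.0, 229.0]]
0.86 [380. 241.] 2791
top [[515.0, 211.0], [499.0, 216.0], [524.0, 184.0], [507.0, 191.0], [431.0, 175.0], [422.0, 183.0], [441.0, 149.0], [431.0, 158.0]]
0.95 [437. 167.] 511
0.38 [327. 233.] 2574
```

View pics/s17.png

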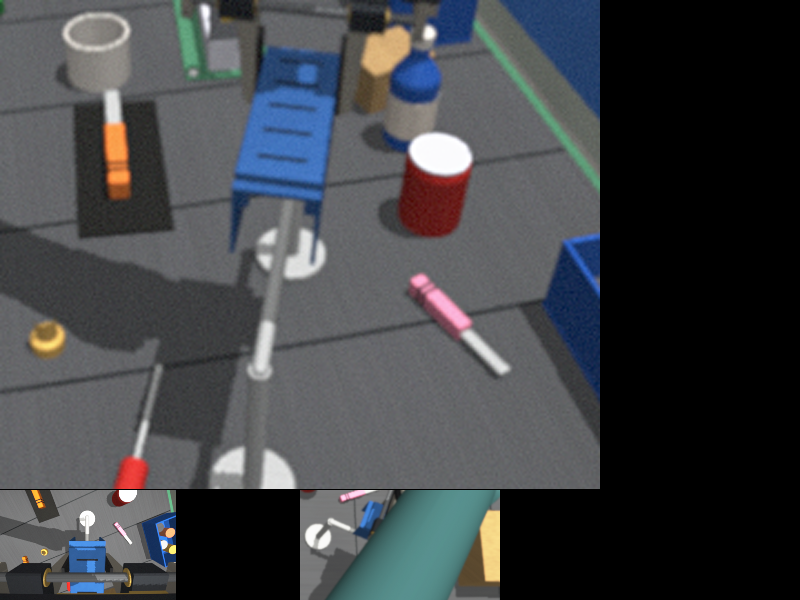

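The predicted cover corners match the picture to within about 3 px: front edge at (356,262) and (396,268), with the bar between the skirts. I lower it.

move_arm(deltas=[[1, [0.07, 0, 0.8], 0], [1, [0, 0, 0.9], 0], [1, [0, 0, 0.9], 0], [1, [0, 0, 0.9], 0], [1, [0, 0, 0.9], 0]])

```text
time: 32.97
ee_pos: [561.8, -265.5, 170.3]
tool_rot: [-0.0, 0.981, -0.195, 0.0]
wrist_force: [-0.6, -0.0, -3.3]
grip_width: 0.635
```

move_arm(deltas=[[1, [0, 0, 0.5], 0], [1, [0, 0, 0.3], 0], [1, [0, 0, 0.2], 0], [1, [0, 0, 0], 0]])

```text
time: 33.3
ee_pos: [561.4, -266.4, 150.9]
tool_rot: [-0.0, 0.981, -0.195, -0.0]
wrist_force: [-0.4, -0.2, -3.6]
grip_width: 0.642
```

move_arm(deltas=[[1, [0, 0, 0.15], 0], [1, [0, 0, 0.1], 0], [1, [0, 0, 0], 0]])

```text
time: 33.55
ee_pos: [561.4, -266.7, 146.3]
tool_rot: [-0.0, 0.981, -0.196, 0.0]
wrist_force: [0.8, 0.4, -2.6]
grip_width: 0.637
```

move_arm(deltas=[[1, [0, 0, 0.1], 0], [1, [0, 0, 0.1], 0], [1, [0, 0, 0], 0]])

```text
time: 33.8
ee_pos: [561.8, -266.9, 143.4]
tool_rot: [-0.0, 0.981, -0.196, 0.001]
wrist_force: [-1.9, 1.2, 3.8]
grip_width: 0.639
```

move_arm(deltas=[[1, [0, 0, 0.1], 0], [1, [0, 0, 0], 0]])

```text
time: 33.97
ee_pos: [561.9, -267.0, 142.4]
tool_rot: [-0.001, 0.981, -0.196, 0.001]
wrist_force: [-4.0, 2.1, 11.3]
grip_width: 0.64
```

move_arm(deltas=[[1, [0, 0, 0.1], 0], [1, [0, 0, 0], 0]])

```text
time: 34.13
ee_pos: [562.0, -267.0, 142.1]
tool_rot: [-0.001, 0.981, -0.196, 0.001]
wrist_force: [-7.9, 5.2, 22.7]
grip_width: 0.642
```

move_arm(deltas=[[1, [0, 0, -0.1], 0], [1, [0, 0, -0.05], 0], [1, [0, 0, 0], 0]], grip_force=15)

```text
time: 34.38
ee_pos: [562.1, -267.2, 142.1]
tool_rot: [0.0, 0.981, -0.196, 0.001]
wrist_force: [-0.1, 0.9, 7.2]
grip_width: 0.639
```

move_arm(deltas=[[0.3, [0, 0, 0], 0], [0.2, [0, 0, 0], 0], [0.1, [0, 0, 0], 0], [0, [0, 0, 0], 0], [0, [0, 0, 0], 0]])

```text
time: 34.8
ee_pos: [561.1, -266.6, 140.7]
tool_rot: [0.0, 0.981, -0.196, -0.0]
wrist_force: [0.2, 0.4, 0.0]
grip_width: 0.969
```

move_arm(deltas=[[0, [0, 0, 0], 0], [0, [0, 0, -0.2], 0], [0, [0, 0, -0.4], 0], [0, [0, 0, -0.6], 0], [0, [0, 0, -0.8], 0]])

```text
time: 35.22
ee_pos: [560.9, -266.6, 181.8]
tool_rot: [0.0, 0.981, -0.196, -0.0]
wrist_force: [-0.1, -0.3, 0.5]
grip_width: 1.002
```

move_arm(deltas=[[0, [0, 0, -1], 0], [0, [0, 0, -1], 0], [0, [0, 0, -1], 0], [0, [0, 0, -1], 0], [0, [0, 0, -1], 0]])

```text
time: 35.63
ee_pos: [561.2, -267.0, 283.6]
tool_rot: [0.0, 0.981, -0.196, 0.001]
wrist_force: [0.3, 0.7, -0.0]
grip_width: 0.999
```

```bash
python3 - <<'E'
from h import *
p,y=st(); c=read_camera('wrist'); t=read_camera('top'); s=read_camera('side')
save(s,'s18.png',(250,180,520,400),2)
u=np.array([.384,.923]); n=np.array([u[1],-u[0]]); C=np.array([541.5,-312.6])
P=[[*(C+a*89*u+b*29.5*n),166+z] for a in(-1,1) for b in(-1,1) for z in(10,-56)]
for nm,cam in (('side',s),('top',t),('wrist',c)):
    for r in outline_of(nm,'cover')[:2]:
        ys,xs=np.nonzero(r['pixels']); print(nm,r['conf'],np.round(r['location']),len(xs),'bbox',xs.min(),xs.max(),ys.min(),ys.max())
    q=proj(cam,P); print(' pred bbox',q.min(0).round(),q.max(0).round())
m=mask(c,(100,130,140),(125,255,255),(150,0,500,300)); rc=cv2.boxPoints(cv2.minAreaRect(m)); print([np.round(atz(c,q,176)[:2]).tolist() for q in rc])
E
```

```text
t 35.63 pos [ 561.2 -267.   283.6] yaw -0.3943 F [ 0.3  0.7 -0. ] w 92.0
side 0.72 [379. 290.] 2598 bbox 355 398 249 343
 pred bbox [353. 245.] [399. 346.]
top 0.83 [424. 188.] 962 bbox 409 445 166 205
 pred bbox [408. 164.] [496. 222.]
wrist 0.69 [317. 220.] 9875 bbox 282 352 147 298
 pred bbox [280. 144.] [352. 338.]
[[494.0, -344.0], [549.0, -220.0], [603.0, -243.0], [554.0, -369.0]]
```

The cover hangs on the bar: predicted and observed boxes agree within 4 px in the side view. Next the candles.

move_arm(deltas=[[0, [0, 0, 0], -0.8], [0, [0, 0, 0], -0.8], [0, [0, -0.8, 0], -0.85], [0, [0, -0.98, 0], 0], [0, [0, -0.98, 0], 0]])

```text
time: 36.35
ee_pos: [567.6, -211.8, 279.9]
tool_rot: [-0.0, 0.999, -0.051, -0.001]
wrist_force: [-0.2, 0.3, -0.2]
grip_width: 1.001
```

move_arm(deltas=[[0, [0, -0.98, 0], 0], [0, [0, -0.98, 0], 0], [0, [0, -0.98, 0], 0], [0, [0, -0.98, 0], 0], [0, [0, -0.98, 0], 0]])

```text
time: 36.77
ee_pos: [577.6, -113.4, 279.9]
tool_rot: [0.0, 0.999, -0.05, -0.001]
wrist_force: [-0.1, -0.6, -0.4]
grip_width: 0.997
```

move_arm(deltas=[[0, [0, -0.98, 0], 0], [0, [0, -0.98, 0], 0], [0, [0, -0.98, 0], 0], [0, [0, -0.98, 0], 0], [0, [0, -0.98, 0], 0]])

```text
time: 37.18
ee_pos: [587.3, -16.0, 279.9]
tool_rot: [0.0, 0.999, -0.05, -0.001]
wrist_force: [0.7, 0.7, -0.8]
grip_width: 0.998
```

move_arm(deltas=[[0, [0, -0.98, 0], 0], [0, [0, -0.98, 0], 0], [0, [0, -0.98, 0], 0], [0, [0, -0.98, 0], 0], [0, [0, -0.98, 0], 0]])

```text
time: 37.6
ee_pos: [597.1, 81.5, 279.9]
tool_rot: [0.0, 0.999, -0.05, -0.001]
wrist_force: [-0.4, 0.2, 0.2]
grip_width: 1.002
```

move_arm(deltas=[[0, [0, -0.98, 0], 0], [0, [0, -0.98, 0], 0], [0, [0, -0.98, 0], 0], [0, [0, 0, 0], 0], [0, [0, 0, 0], 0]])

```text
time: 38.02
ee_pos: [602.9, 139.7, 279.8]
tool_rot: [0.001, 0.999, -0.049, -0.001]
wrist_force: [-0.0, -0.6, 0.1]
grip_width: 1.0
```

```bash
python3 - <<'E'
from h import *
p,y=st(); c=read_camera('wrist'); save(c,'w19.png')
for n in ('candle1','cup'):
  for r in outline_of('wrist',n):
    if r['conf']>.2:
        ys,xs=np.nonzero(r['pixels']); print(n,round(r['conf'],2),np.round(r['location']),len(xs),'bbox',xs.min(),xs.max(),ys.min(),ys.max(),atz(c,r['location'],101)[:2].round(1))
u=np.array([.0975,.9952]); N=np.array([598.5,111.5])
for k in (-42,-8,26,60): q=N+(106+k)*u; print(k,q.round(1),proj(c,[*q,101]).round())
b=c['image'][0:300,170:440]; cv2.imwrite('pics/w19c.png',cv2.resize(b,None,fx=2,fy=2,interpolation=cv2.INTER_CUBIC)[:,:,::-1])
E
```

```text
t 38.02 pos [602.9 139.7 279.8] yaw -0.0977 F [-0.  -0.6  0.1] w 92.0
candle1 0.77 [316. 145.] 274 bbox 307 324 136 155 [605.2 177.3]
candle1 0.74 [211. 224.] 346 bbox 200 224 212 299 [482.7 103.8]
candle1 0.72 [316. 113.] 218 bbox 307 323 105 121 [607.9 209.6]
candle1 0.59 [313.  44.] 403 bbox 306 323 31 59 [612.2 274.6]
candle1 0.54 [435. 358.] 1599 bbox 409 463 336 374 [724.7 -93.9]
candle1 0.51 [314.  80.] 308 bbox 306 323 69 91 [609.  241.6]
cup 0.84 [184. 169.] 4301 bbox 142 221 138 205 [463.8 166.6]
-42 [604.7 175.2] [[316. 147.]]
-8 [608.1 209. ] [[316. 114.]]
26 [611.4 242.9] [[316.  78.]]
60 [614.7 276.7] [[316.  41.]]
```

View pics/w19c.png

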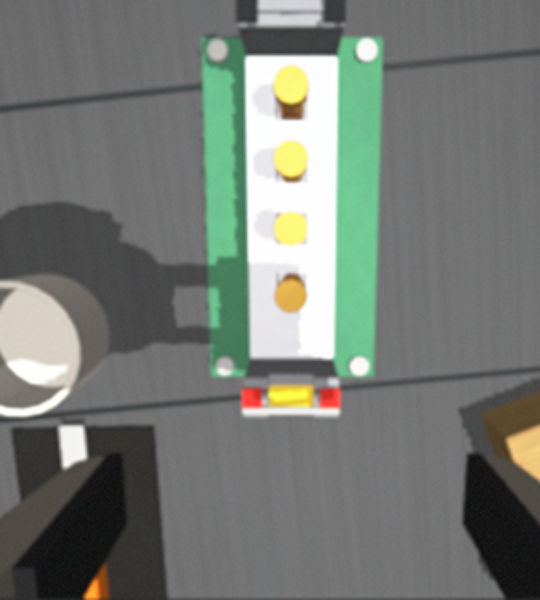

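All four candle heads are visible in the crop, at (290,295), (290,228), (290,160) and (290,85), matching the predicted pockets. Next I measure the cup by fitting its silhouette.

```bash
cat >> h.py <<'E'
from scipy.optimize import minimize
def cupfit(cams,x0):
    a=np.linspace(0,2*np.pi,40)[:-1]; M=[]
    for n in cams:
        c=read_camera(n); rs=[r for r in outline_of(n,'cup') if r['conf']>.3 and np.hypot(*(atz(c,r['location'],30)[:2]-x0))<70]
        if rs: M.append((n,c,rs[0]['pixels']))
    def iou(x,c,m):
        P=np.r_[np.c_[x[0]+40*np.cos(a),x[1]+40*np.sin(a),0*a],np.c_[x[0]+40*np.cos(a),x[1]+40*np.sin(a),0*a+65]]
        h=cv2.convexHull(proj(c,P).astype(np.float32)); z=np.zeros(m.shape,np.uint8); cv2.fillConvexPoly(z,np.round(h*16).astype(np.int32),1,shift=4); z=z>0
        return (z&m).sum()/(z|m).sum()
    for n,c,m in M:
        r=minimize(lambda x:1-iou(x,c,m),x0,method='Nelder-Mead',options=dict(initial_simplex=np.array(x0)+[[0,0],[12,0],[0,12]],xatol=.2)); print(n,r.x.round(1),'iou',round(1-r.fun,3))
E
python3 - <<'E'
from h import *
st(); cupfit(['wrist','top','side'],np.array([442,163.]))
E
```

```text
t 38.17 pos [603.4 137.1 280.8] yaw -0.1021 F [-0.4 -0.4  0.7] w 92.3
wrist [438.9 156.9] iou 0.968
top [440.1 157.8] iou 0.909
side [437.6 159.4] iou 0.889
```

move_arm(deltas=[[0.4, [-0.02, -0.38, 1], 0], [0.4, [-0.02, -0.38, 1], 0], [0.4, [-0.02, -0.38, 1], 0], [0.4, [-0.02, -0.38, 1], 0], [0.4, [-0.02, -0.38, 1], 0]], grip_force=15)

```text
time: 38.88
ee_pos: [605.4, 177.3, 180.3]
tool_rot: [-0.0, 0.999, -0.05, 0.0]
wrist_force: [0.3, -0.1, 0.0]
grip_width: 0.657
```

move_arm(deltas=[[0.4, [0, 0, 0.8], 0], [0.4, [0, 0, 0.8], 0], [0.4, [0, 0, 0], 0], [0.4, [0, 0, 0], 0]])

```text
time: 39.22
ee_pos: [605.0, 176.8, 148.7]
tool_rot: [0.0, 0.999, -0.05, -0.001]
wrist_force: [0.1, 0.1, 0.1]
grip_width: 0.596
```

```bash
cat >> h.py <<'E'
def heads(z=101,box=(230,0,410,300)):
    p,y=st(); c=read_camera('wrist'); hsv=cv2.cvtColor(c['image'],cv2.COLOR_RGB2HSV); m=cv2.inRange(hsv,(12,110,110),(35,255,255)); k=np.zeros_like(m); k[box[1]:box[3],box[0]:box[2]]=255; m&=k
    n,l,s,ce=cv2.connectedComponentsWithStats(m)
    for i in range(1,n):
        if s[i][4]>60:
            q=atz(c,ce[i],z)[:2]; print(s[i].tolist(),ce[i].round(),q.round(1),'tool units',rel(np.r_[q-p[:2],0],y)[:2])
    for r in outline_of('wrist','candle1'):
        if r['conf']>.3: print('net',round(r['conf'],2),np.round(r['location']),int(r['pixels'].sum()),atz(c,r['location'],z-7)[:2].round(1))
E
python3 - <<'E'
from h import *
heads()
E
```

```text
t 39.22 pos [605.  176.8 148.7] yaw -0.1001 F [0.1 0.1 0.1] w 54.8
[302, 46, 27, 36, 705] [316.  63.] [613.9 275.4] tool units [-0.051 -4.954]
[303, 105, 26, 26, 538] [316. 117.] [610.7 243.1] tool units [-0.052 -3.33 ]
[304, 151, 25, 33, 605] [316. 168.] [607.7 211.3] tool units [-0.04 -1.73]
[304, 197, 25, 35, 611] [316. 215.] [604.5 178.9] tool units [-0.039 -0.106]
[299, 282, 35, 18, 569] [316. 291.] [598.9 122.2] tool units [-0.035  2.746]
net 0.9 [315. 117.] 617 [610.3 243.1]
net 0.82 [318. 212.] 831 [605.6 178.9]
net 0.82 [314. 167.] 733 [606.5 211. ]
net 0.69 [314.  62.] 863 [612.8 276.9]
```

move_arm(deltas=[[0.45, [-0.04, -0.03, 0.9], 0], [0.45, [0, 0, 0.9], 0], [0.45, [0, 0, 0.9], 0], [0.45, [0, 0, 0.7], 0], [0.45, [0, 0, 0.3], 0]])

```text
time: 39.73
ee_pos: [604.2, 177.6, 74.1]
tool_rot: [0.0, 0.999, -0.05, -0.0]
wrist_force: [0.1, 0.5, -0.4]
grip_width: 0.55
```

move_arm(deltas=[[1, [0, 0, 0], 0], [1, [0, 0, 0], 0], [1, [0, 0, 0], 0], [1, [0, 0, 0], 0], [1, [0, 0, 0], 0]])

```text
time: 40.15
ee_pos: [605.2, 177.9, 76.0]
tool_rot: [-0.0, 0.999, -0.05, 0.001]
wrist_force: [0.3, 0.1, -0.4]
grip_width: 0.212
```

move_arm(deltas=[[1, [0, 0, 0], 0], [1, [0, 0, 0], 0], [1, [0, 0, -0.3], 0], [1, [0, 0, -0.7], 0], [1, [0, 0, -1], 0]])

```text
time: 40.57
ee_pos: [603.5, 177.3, 114.7]
tool_rot: [0.001, 0.999, -0.05, -0.001]
wrist_force: [-0.0, -0.3, -1.1]
grip_width: 0.19
```

move_arm(deltas=[[1, [0, 0, -1], 0], [1, [0, 0, -1], 0], [1, [0, 0, -0.5], 0], [1, [0, 0, 0], 0], [1, [0, 0, 0], 0]])

```text
time: 40.98
ee_pos: [604.6, 177.9, 165.5]
tool_rot: [-0.0, 0.999, -0.05, 0.0]
wrist_force: [-0.5, -0.3, -1.5]
grip_width: 0.187
```

```bash
python3 - <<'E'
from h import *
p,y=st(); 
# target: cup centre (439,158), offset -24 along tool-y-negative (world +y)
for nm,o in (('far +y',(2.4,23.9)),('near -y',(-2.4,-23.9)),('left -x',(-23.9,2.4)),('right +x',(23.9,-2.4))):
    print(nm,rel(np.r_[np.array([439,158])+o-p[:2],75-p[2]],-0.1))
E
```

```text
t 40.98 pos [604.6 177.9 165.5] yaw -0.0997 F [-0.5 -0.3 -1.5] w 17.2
far +y [-8.139  0.616  4.525]
near -y [-8.14   3.018  4.525]
left -x [-9.341  1.817  4.525]
right +x [-6.939  1.817  4.525]
```

move_arm(deltas=[[1, [-0.9, 0.335, 0], 0], [1, [-0.9, 0.335, 0], 0], [1, [-0.9, 0.335, 0], 0], [1, [-0.9, 0.335, 0], 0], [1, [-0.9, 0.335, 0], 0]])

```text
time: 41.4
ee_pos: [509.8, 152.8, 163.6]
tool_rot: [0.001, 0.999, -0.05, -0.001]
wrist_force: [0.2, -0.6, -0.3]
grip_width: 0.189
```

move_arm(deltas=[[1, [-0.91, 0.335, 0], 0], [1, [-0.91, 0.335, 0], 0], [1, [-0.91, 0.335, 0], 0], [1, [-0.91, 0.335, 0], 0], [1, [0, 0, 0], 0]])

```text
time: 41.82
ee_pos: [432.1, 132.8, 163.5]
tool_rot: [0.001, 0.999, -0.05, -0.003]
wrist_force: [-0.5, -0.3, -1.7]
grip_width: 0.192
```

```bash
python3 - <<'E'
from h import *
p,y=st(); cupfit(['wrist','top'],np.array([439,158.])); print(rel(np.r_[np.array([436.6,134.1])-p[:2],0],y))
E
```

```text
t 41.82 pos [432.1 132.8 163.5] yaw -0.0997 F [-0.5 -0.3 -1.7] w 17.7
wrist [438.2 157.8] iou 0.952
top [430.5 111.4] iou 0.199
[ 0.216 -0.087 -0.   ]
```

move_arm(deltas=[[1, [0, 0, 0], 0], [1, [0, 0, 0.6], 0], [1, [0, 0, 0.8], 0], [1, [0, 0, 0.8], 0], [1, [0, 0, 0], 0]])

```text
time: 42.43
ee_pos: [435.5, 133.3, 118.7]
tool_rot: [0.002, 0.999, -0.05, -0.002]
wrist_force: [-0.7, 0.5, -1.0]
grip_width: 0.191
```

```bash
python3 - <<'E'
from h import *
p,y=st(); print(rel(np.r_[np.array([436.6,134.1])-p[:2],75-p[2]],y))
E
```

```text
t 42.43 pos [435.5 133.3 118.7] yaw -0.0999 F [-0.7  0.5 -1. ] w 17.6
[ 0.051 -0.047  2.187]
```

move_arm(deltas=[[1, [0.04, -0.04, 0.5], 0], [1, [0, 0, 0.5], 0], [1, [0, 0, 0.5], 0], [1, [0, 0, 0.4], 0], [1, [0, 0, 0.2], 0]])

```text
time: 42.85
ee_pos: [437.0, 134.5, 77.9]
tool_rot: [0.0, 0.999, -0.05, -0.001]
wrist_force: [0.3, -0.9, 0.0]
grip_width: 0.192
```

move_arm(deltas=[[1, [0, 0, 0.1], 0], [1, [0, 0, 0], 0], [1, [0, 0, 0], 0]])

```text
time: 43.1
ee_pos: [437.7, 134.7, 77.2]
tool_rot: [-0.0, 0.999, -0.05, 0.0]
wrist_force: [-0.6, 1.0, 0.1]
grip_width: 0.188
```

```bash
python3 - <<'E'
from h import *
p,y=st()
E
```

```text
t 43.1 pos [437.7 134.7  77.2] yaw -0.1 F [-0.6  1.   0.1] w 17.3
```

move_arm(deltas=[[1, [0, 0, 0.06], 0], [1, [0, 0, 0], 0]])

```text
time: 43.27
ee_pos: [437.7, 134.8, 76.1]
tool_rot: [-0.0, 0.999, -0.05, 0.0]
wrist_force: [0.1, -0.2, -0.2]
grip_width: 0.188
```

move_arm(deltas=[[1, [0, 0, 0.06], 0], [1, [0, 0, 0], 0]])

```text
time: 43.43
ee_pos: [437.8, 134.8, 74.9]
tool_rot: [-0.0, 0.999, -0.05, 0.0]
wrist_force: [0.8, -0.7, -0.2]
grip_width: 0.192
```

move_arm(deltas=[[1, [0, 0, 0.06], 0], [1, [0, 0, 0], 0]])

```text
time: 43.6
ee_pos: [438.7, 135.2, 74.6]
tool_rot: [-0.001, 0.999, -0.05, 0.001]
wrist_force: [-1.6, -0.6, 11.9]
grip_width: 0.184
```

move_arm(deltas=[[0.8, [0, 0, 0], 0], [0.75, [0, 0, 0], 0], [0.7, [0, 0, 0], 0], [0.65, [0, 0, 0], 0], [0.65, [0, 0, 0], 0]])

```text
time: 44.02
ee_pos: [437.4, 134.6, 73.3]
tool_rot: [0.0, 0.999, -0.05, -0.0]
wrist_force: [0.4, 0.1, -0.4]
grip_width: 0.348
```

move_arm(deltas=[[0.65, [0, 0, -0.2], 0], [0.65, [0, 0, -0.5], 0], [0.65, [0, 0, -0.8], 0], [0.65, [0, 0, -1], 0], [0.65, [0, 0, -1], 0]])

```text
time: 44.43
ee_pos: [437.4, 134.3, 144.7]
tool_rot: [0.0, 0.999, -0.05, -0.0]
wrist_force: [0.2, 0.8, 0.7]
grip_width: 0.349
```

move_arm(deltas=[[0.45, [0, 0, -1], 0], [0.45, [0.5, 0, 0], 0], [0.45, [0, 0, 0], 0], [0.45, [0, 0, 0], 0]])

```text
time: 44.77
ee_pos: [447.5, 133.6, 163.3]
tool_rot: [0.0, 0.999, -0.05, 0.0]
wrist_force: [-0.4, 0.0, -0.3]
grip_width: 0.548
```

```bash
python3 - <<'E'
from h import *
heads(100,(200,100,440,400)); cupfit(['wrist'],np.array([439,158.]))
p,y=st(); print('to c2',rel(np.r_[np.array([607.8,210.3])-p[:2],75-p[2]],y))
E
```

```text
t 44.77 pos [447.5 133.6 163.3] yaw -0.1002 F [-0.4  0.  -0.3] w 50.4
[291, 194, 24, 34, 590] [302. 212.] [437.  134.6] tool units [-0.53  0.  ]
[311, 294, 21, 6, 66] [321. 297.] [443.7  64.5] tool units [0.153 3.457]
[311, 336, 22, 22, 441] [322. 346.] [439.8  20.2] tool units [0.183 5.681]
[312, 359, 21, 7, 129] [322. 362.] [439.    5.2] tool units [0.216 6.429]
[312, 367, 21, 10, 193] [322. 372.] [438.2  -4.2] tool units [0.227 6.903]
net 0.77 [529.  81.] 1425 [601.5 209.7]
net 0.65 [532.  34.] 1662 [602.3 239.9]
net 0.57 [305. 205.] 794 [439.  137.9]
wrist [438.3 157.4] iou 0.89
t 44.97 pos [446.7 133.3 162.6] yaw -0.1 F [ 0.  -0.4 -0.2] w 50.3
to c2 [ 7.63  -4.634  4.38 ]
```

move_arm(deltas=[[0.45, [0.848, -0.515, 0], 0], [0.45, [0.848, -0.515, 0], 0], [0.45, [0.848, -0.515, 0], 0], [0.45, [0.848, -0.515, 0], 0], [0.45, [0.848, -0.515, 0], 0]])

```text
time: 45.38
ee_pos: [537.2, 176.7, 162.5]
tool_rot: [0.0, 0.999, -0.05, -0.001]
wrist_force: [-0.3, -0.1, 0.3]
grip_width: 0.551
```

move_arm(deltas=[[0.45, [0.848, -0.515, 0], 0], [0.45, [0.848, -0.515, 0], 0], [0.45, [0.848, -0.515, 0], 0], [0.45, [0.848, -0.515, 0], 0], [0.45, [0, 0, 0], 0]])

```text
time: 45.8
ee_pos: [610.6, 212.2, 162.2]
tool_rot: [0.0, 0.999, -0.049, 0.0]
wrist_force: [-0.8, 0.4, -0.0]
grip_width: 0.551
```

move_arm(deltas=[[0.45, [0, 0, 0], 0], [0.45, [0, 0, 0], 0], [0.45, [0, 0, 0.6], 0], [0.45, [0, 0, 0], 0]])

```text
time: 46.13
ee_pos: [606.5, 210.1, 149.3]
tool_rot: [0.001, 0.999, -0.05, -0.002]
wrist_force: [-1.2, -0.8, -0.4]
grip_width: 0.555
```

```bash
python3 - <<'E'
from h import *
heads(101,(250,0,400,300)); p,y=st(); print('to c2',rel(np.r_[np.array([607.8,210.3])-p[:2],75-p[2]],y))
E
```

```text
t 46.13 pos [606.5 210.1 149.3] yaw -0.1002 F [-1.2 -0.8 -0.4] w 51.0
[306, 104, 26, 26, 536] [318. 116.] [613.7 277. ] tool units [ 0.021 -3.361]
[306, 150, 25, 32, 603] [318. 167.] [610.6 245. ] tool units [ 0.028 -1.758]
[307, 196, 24, 35, 614] [318. 214.] [607.5 212.6] tool units [ 0.034 -0.129]
net 0.9 [319. 166.] 684 [611.3 244.6]
net 0.89 [318. 211.] 802 [607.3 212.9]
net 0.83 [317. 120.] 616 [612.8 274.9]
net 0.33 [321. 346.] 603 [599.1 103.5]
t 46.23 pos [607.5 210.4 150.7] yaw -0.1001 F [-0.3 -0.3 -0.2] w 50.5
to c2 [1.500e-02 1.000e-03 3.786e+00]
```

move_arm(deltas=[[0.45, [0.01, -0.02, 0.9], 0], [0.45, [0, 0, 0.9], 0], [0.45, [0, 0, 0.9], 0], [0.45, [0, 0, 0.7], 0], [0.45, [0, 0, 0.38], 0]])

```text
time: 46.65
ee_pos: [607.8, 210.8, 74.2]
tool_rot: [0.0, 0.999, -0.05, -0.001]
wrist_force: [0.4, 0.6, -0.1]
grip_width: 0.55
```

move_arm(deltas=[[1, [0, 0, 0], 0], [1, [0, 0, 0], 0], [1, [0, 0, 0], 0], [1, [0, 0, 0], 0], [1, [0, 0, 0], 0]])

```text
time: 47.07
ee_pos: [609.4, 211.3, 76.8]
tool_rot: [-0.0, 0.999, -0.05, 0.001]
wrist_force: [-0.0, -0.1, -0.5]
grip_width: 0.211
```

move_arm(deltas=[[1, [0, 0, 0], 0], [1, [0, 0, 0], 0], [1, [0, 0, -0.3], 0], [1, [0, 0, -0.7], 0], [1, [0, 0, -1], 0]])

```text
time: 47.48
ee_pos: [607.7, 210.6, 115.6]
tool_rot: [0.001, 0.999, -0.05, -0.001]
wrist_force: [0.1, -0.9, -0.7]
grip_width: 0.191
```

move_arm(deltas=[[1, [0, 0, -1], 0], [1, [0, 0, -1], 0], [1, [0, 0, -0.5], 0], [1, [-0.81, 0.227, 0], 0], [1, [-0.81, 0.227, 0], 0]])

```text
time: 47.9
ee_pos: [576.3, 205.1, 167.2]
tool_rot: [-0.0, 0.999, -0.05, 0.001]
wrist_force: [-0.4, 0.2, -0.3]
grip_width: 0.191
```

move_arm(deltas=[[1, [-0.81, 0.227, 0], 0], [1, [-0.81, 0.227, 0], 0], [1, [-0.81, 0.227, 0], 0], [1, [-0.81, 0.227, 0], 0], [1, [-0.81, 0.227, 0], 0]])

```text
time: 48.32
ee_pos: [492.0, 190.5, 166.2]
tool_rot: [-0.0, 0.999, -0.05, 0.0]
wrist_force: [-0.2, 0.1, -0.2]
grip_width: 0.19
```

move_arm(deltas=[[1, [-0.81, 0.227, 0], 0], [1, [-0.81, 0.227, 0], 0], [1, [-0.81, 0.227, 0], 0], [1, [0, 0, 0], 0], [1, [0, 0, 0], 0]])

```text
time: 48.73
ee_pos: [443.0, 182.3, 166.4]
tool_rot: [-0.001, 0.999, -0.05, 0.0]
wrist_force: [0.2, -0.1, 0.2]
grip_width: 0.192
```

move_arm(deltas=[[1, [0, 0, 0], 0], [1, [0, 0, 0], 0], [1, [0, 0, 0.3], 0], [1, [0, 0, 0], 0]])

```text
time: 49.07
ee_pos: [443.1, 181.8, 158.9]
tool_rot: [0.001, 0.999, -0.05, -0.0]
wrist_force: [-1.0, -0.1, -0.8]
grip_width: 0.189
```

```bash
python3 - <<'E'
from h import *
p,y=st(); cupfit(['wrist'],np.array([439,158.]));print(rel(np.r_[np.array([441.1,181.5])-p[:2],75-p[2]],y))
E
```

```text
t 49.07 pos [443.1 181.8 158.9] yaw -0.1001 F [-1.  -0.1 -0.8] w 17.4
wrist [438.7 158.9] iou 0.51
[-0.099  0.025  4.197]
```

move_arm(deltas=[[1, [-0.1, 0.02, 0.8], 0], [1, [0, 0, 0.9], 0], [1, [0, 0, 0.9], 0], [1, [0, 0, 0.8], 0], [1, [0, 0, 0.5], 0]])

```text
time: 49.58
ee_pos: [440.5, 181.5, 80.4]
tool_rot: [0.001, 0.999, -0.05, -0.001]
wrist_force: [0.0, -0.2, -0.6]
grip_width: 0.188
```

move_arm(deltas=[[1, [0, 0, 0.15], 0], [1, [0, 0, 0], 0], [1, [0, 0, 0], 0]])

```text
time: 49.83
ee_pos: [441.6, 181.9, 79.3]
tool_rot: [-0.0, 0.999, -0.05, 0.0]
wrist_force: [-0.2, -0.9, -1.3]
grip_width: 0.187
```

move_arm(deltas=[[1, [0, 0, 0.06], 0], [1, [0, 0, 0], 0]])

```text
time: 50.0
ee_pos: [441.5, 182.2, 78.3]
tool_rot: [-0.0, 0.999, -0.05, 0.001]
wrist_force: [-0.1, 1.0, -0.5]
grip_width: 0.189
```

move_arm(deltas=[[1, [0, 0, 0.05], 0], [1, [0, 0, 0], 0]])

```text
time: 50.17
ee_pos: [441.2, 182.1, 77.0]
tool_rot: [-0.0, 0.999, -0.05, 0.0]
wrist_force: [-1.4, -0.1, -1.3]
grip_width: 0.189
```

move_arm(deltas=[[1, [0, 0, 0.06], 0], [1, [0, 0, 0], 0]])

```text
time: 50.33
ee_pos: [441.3, 182.0, 75.7]
tool_rot: [-0.0, 0.999, -0.05, 0.0]
wrist_force: [-0.3, -0.3, 0.8]
grip_width: 0.191
```

move_arm(deltas=[[1, [0, 0, 0.05], 0], [1, [0, 0, 0], 0]])

```text
time: 50.5
ee_pos: [442.0, 182.4, 75.5]
tool_rot: [-0.001, 0.999, -0.05, 0.001]
wrist_force: [-2.3, 0.3, 10.1]
grip_width: 0.186
```

move_arm(deltas=[[0.8, [0, 0, 0], 0], [0.75, [0, 0, 0], 0], [0.7, [0, 0, 0], 0], [0.65, [0, 0, 0], 0], [0.65, [0, 0, 0], 0]])

```text
time: 50.92
ee_pos: [440.9, 181.8, 74.3]
tool_rot: [0.0, 0.999, -0.05, -0.0]
wrist_force: [-0.4, -0.2, 0.0]
grip_width: 0.347
```

move_arm(deltas=[[0.65, [0, 0, -0.2], 0], [0.65, [0, 0, -0.5], 0], [0.65, [0, 0, -0.8], 0], [0.65, [0, 0, -1], 0], [0.65, [0, 0, -1], 0]])

```text
time: 51.33
ee_pos: [441.0, 181.4, 145.7]
tool_rot: [0.0, 0.999, -0.05, -0.0]
wrist_force: [0.3, 0.2, -1.0]
grip_width: 0.354
```

move_arm(deltas=[[0.45, [0, 0, -1], 0], [0.45, [0, 0, 0], 0], [0.45, [0, 0, 0], 0]])

```text
time: 51.58
ee_pos: [441.7, 182.4, 165.8]
tool_rot: [-0.001, 0.999, -0.05, 0.001]
wrist_force: [0.5, -0.3, -0.6]
grip_width: 0.541
```

```bash
python3 - <<'E'
from h import *
heads(100,(200,100,440,310)); cupfit(['wrist'],np.array([439,158.]))
p,y=st(); print('to c3',rel(np.r_[np.array([611,244.2])-p[:2],75-p[2]],y))
E
```

```text
t 51.58 pos [441.7 182.4 165.8] yaw -0.0995 F [ 0.5 -0.3 -0.6] w 49.8
[304, 194, 21, 32, 499] [314. 210.] [439.7 183.1] tool units [-0.102 -0.026]
[305, 248, 23, 38, 616] [316. 268.] [436.7 137.1] tool units [-0.02   2.277]
net 0.87 [541.  56.] 1509 [605.5 275.2]
net 0.78 [536. 105.] 1357 [603.5 242.7]
net 0.74 [317. 260.] 980 [437.8 141. ]
net 0.59 [316. 208.] 703 [440.9 183. ]
wrist [438.2 157.1] iou 0.77
t 51.78 pos [440.4 181.5 163.7] yaw -0.0999 F [-0.4  0.2 -0.4] w 50.7
to c3 [ 8.176 -3.968  4.433]
```

move_arm(deltas=[[0.45, [0.909, -0.441, 0], 0], [0.45, [0.909, -0.441, 0], 0], [0.45, [0.909, -0.441, 0], 0], [0.45, [0.909, -0.441, 0], 0], [0.45, [0.909, -0.441, 0], 0]])

```text
time: 52.2
ee_pos: [536.2, 216.7, 163.2]
tool_rot: [0.001, 0.999, -0.05, -0.001]
wrist_force: [0.8, 0.2, 0.1]
grip_width: 0.55
```

move_arm(deltas=[[0.45, [0.909, -0.441, 0], 0], [0.45, [0.909, -0.441, 0], 0], [0.45, [0.909, -0.441, 0], 0], [0.45, [0.909, -0.441, 0], 0], [0.45, [0, 0, 0], 0]])

```text
time: 52.62
ee_pos: [614.0, 245.1, 162.8]
tool_rot: [0.001, 0.999, -0.05, 0.0]
wrist_force: [-0.5, 0.3, -0.3]
grip_width: 0.551
```

move_arm(deltas=[[0.45, [0, 0, 0], 0], [0.45, [0, 0, 0], 0], [0.45, [0, 0, 0.6], 0], [0.45, [0, 0, 0], 0]])

```text
time: 52.95
ee_pos: [609.7, 244.0, 150.2]
tool_rot: [0.001, 0.999, -0.05, -0.002]
wrist_force: [-1.6, -0.7, -0.0]
grip_width: 0.544
```

```bash
python3 - <<'E'
from h import *
heads(101,(250,0,400,300)); p,y=st(); print('to c3',rel(np.r_[np.array([611,244.2])-p[:2],75-p[2]],y),get_obs()['qpos'].round(2))
E
```

```text
t 52.95 pos [609.7 244.  150.2] yaw -0.0999 F [-1.6 -0.7 -0. ] w 50.0
[307, 150, 25, 32, 591] [319. 167.] [614.  278.8] tool units [ 0.037 -1.751]
[307, 196, 24, 35, 615] [319. 214.] [610.8 246.6] tool units [ 0.039 -0.132]
net 0.72 [316. 166.] 703 [612.3 278.3]
net 0.63 [320. 209.] 807 [612.  247.6]
t 53.05 pos [610.7 244.4 151.7] yaw -0.0998 F [0.  0.9 0.2] w 50.4
to c3 [0.017 0.006 3.834] [-0.85  0.6   0.61  1.67 -0.39  1.   -0.22]
```

move_arm(deltas=[[0.45, [0.01, -0.02, 0.9], 0], [0.45, [0, 0, 0.9], 0], [0.45, [0, 0, 0.9], 0], [0.45, [0, 0, 0.7], 0], [0.45, [0, 0, 0.42], 0]])

```text
time: 53.47
ee_pos: [611.0, 244.8, 74.5]
tool_rot: [0.0, 0.999, -0.05, -0.001]
wrist_force: [-0.9, -0.1, -0.7]
grip_width: 0.551
```

move_arm(deltas=[[1, [0, 0, 0], 0], [1, [0, 0, 0], 0], [1, [0, 0, 0], 0], [1, [0, 0, 0], 0], [1, [0, 0, 0], 0]])

```text
time: 53.88
ee_pos: [612.6, 245.1, 77.1]
tool_rot: [-0.0, 0.999, -0.05, 0.001]
wrist_force: [-0.0, -0.6, -0.0]
grip_width: 0.214
```

move_arm(deltas=[[1, [0, 0, 0], 0], [1, [0, 0, 0], 0], [1, [0, 0, -0.3], 0], [1, [0, 0, -0.7], 0], [1, [0, 0, -1], 0]])

```text
time: 54.3
ee_pos: [610.9, 244.4, 115.7]
tool_rot: [0.001, 0.999, -0.05, -0.001]
wrist_force: [0.2, 0.4, -0.9]
grip_width: 0.195
```

move_arm(deltas=[[1, [0, 0, -1], 0], [1, [0, 0, -1], 0], [1, [0, 0, -0.6], 0], [1, [0, 0, 0], 0.9], [1, [0, 0, 0], 0.93]])

```text
time: 54.72
ee_pos: [612.7, 245.1, 170.1]
tool_rot: [-0.001, 0.987, -0.162, 0.001]
wrist_force: [0.1, 0.8, -1.6]
grip_width: 0.187
```

move_arm(deltas=[[1, [0, 0, 0], 0.94], [1, [0, 0, 0], 0.94], [1, [0, 0, 0], 0.94], [1, [0, 0, 0], 0.94], [1, [0, 0, 0], 0.94]])

```text
time: 55.13
ee_pos: [611.9, 245.0, 168.6]
tool_rot: [-0.0, 0.903, -0.43, -0.0]
wrist_force: [-0.2, -0.5, -0.6]
grip_width: 0.188
```

move_arm(deltas=[[1, [0, 0, 0], 0.94], [1, [0, 0, 0], 0.94], [1, [0, 0, 0], 0.94], [1, [0, 0, 0], 0.94], [1, [0, 0, 0], 0.94]])

```text
time: 55.55
ee_pos: [611.9, 245.1, 168.6]
tool_rot: [-0.0, 0.748, -0.664, -0.0]
wrist_force: [-0.9, -0.4, 0.2]
grip_width: 0.189
```

move_arm(deltas=[[1, [0, 0, 0], 0.94], [1, [0, 0, 0], 0.92], [1, [0, 0, 0], 0], [1, [0, 0, 0], 0], [1, [0, 0, 0], 0]])

```text
time: 55.97
ee_pos: [611.9, 245.1, 168.3]
tool_rot: [0.0, -0.672, 0.741, 0.0]
wrist_force: [0.3, 0.3, -0.3]
grip_width: 0.191
```

```bash
python3 - <<'E'
from h import *
p,y=st(); print(get_obs()['qpos'].round(2)); print(rel(np.r_[np.array([415,160])-p[:2],75-p[2]],y))
E
```

```text
t 55.97 pos [611.9 245.1 168.3] yaw -1.6677 F [ 0.3  0.3 -0.3] w 17.6
[-1.08  0.72  0.99  1.67 -0.65  1.13 -1.58]
[5.187 9.389 4.664]
```

move_arm(deltas=[[1, [0.519, 0.939, 0], 0], [1, [0.519, 0.939, 0], 0], [1, [0.519, 0.939, 0], 0], [1, [0.519, 0.939, 0], 0], [1, [0.519, 0.939, 0], 0]])

```text
time: 56.38
ee_pos: [512.5, 202.1, 168.2]
tool_rot: [0.0, -0.672, 0.741, 0.0]
wrist_force: [0.5, 0.5, -0.2]
grip_width: 0.192
```

move_arm(deltas=[[1, [0.519, 0.939, 0], 0], [1, [0.519, 0.939, 0], 0], [1, [0.519, 0.939, 0], 0], [1, [0.519, 0.939, 0], 0], [1, [0.519, 0.939, 0], 0]])

```text
time: 56.8
ee_pos: [413.9, 159.9, 168.1]
tool_rot: [0.0, -0.672, 0.741, 0.0]
wrist_force: [0.0, 0.1, -0.0]
grip_width: 0.19
```

move_arm(deltas=[[1, [0, 0, 0], 0], [1, [0, 0, 0], 0], [1, [0, 0, 0], 0], [1, [0, 0, 0], 0]])

```text
time: 57.13
ee_pos: [415.9, 160.8, 168.5]
tool_rot: [0.001, -0.671, 0.741, -0.0]
wrist_force: [-0.2, 0.1, -0.3]
grip_width: 0.189
```

```bash
python3 - <<'E'
from h import *
p,y=st(); print(rel(np.r_[np.array([415,160])-p[:2],75-p[2]],y)); heads(100,(150,60,500,310)); cupfit(['wrist'],np.array([439,158.]))
E
```

```text
t 57.13 pos [415.9 160.8 168.5] yaw -1.6696 F [-0.2  0.1 -0.3] w 17.4
[0.043 0.041 4.673]
t 57.13 pos [415.9 160.8 168.5] yaw -1.6696 F [-0.2  0.1 -0.3] w 17.4
[461, 135, 39, 26, 889] [481. 147.] [449.8  40.4] tool units [ 5.822 -2.281]
[339, 156, 26, 35, 609] [351. 174.] [440.1 134. ] tool units [ 1.215 -1.335]
[330, 199, 27, 30, 590] [342. 214.] [410.1 142.5] tool units [0.937 0.196]
[305, 210, 23, 22, 170] [316. 219.] [408.5 162.7] tool units [-0.058  0.376]
[298, 229, 38, 57, 1536] [317. 260.] [375.8 165.1] tool units [-0.017  2.015]
[256, 286, 9, 24, 149] [261. 299.] [346.9 212.8] tool units [-2.248  3.688]
[370, 286, 8, 24, 137] [373. 299.] [338.  123.9] tool units [2.221 3.693]
net 0.95 [351. 173.] 628 [439.5 133.2]
net 0.59 [316. 252.] 2174 [379.7 165.3]
net 0.58 [331. 190.] 1481 [427.6 149.1]
wrist [438.2 157.8] iou 0.694
```

```bash
python3 - <<'E'
from h import *
c=read_camera('wrist'); hsv=cv2.cvtColor(c['image'],cv2.COLOR_RGB2HSV)
save(c,'w20.png')
for r in range(120,262,4):
    s=''
    for k in range(256,384,2):
        h,S,v=map(int,hsv[r,k])
        s+= 'Y' if S>110 and 17<=h<36 else 'c' if S>90 and (h<17 or h>172) else 'W' if v>190 else '-' if v>110 else '.'
    print(r,s)
print(proj(c,[[437.2,134.6,100],[437.2,134.6,5],[440.8,182,100],[440.8,182,5],[438.5,158,5]]).round())
s=read_camera('side')
for r in outline_of('side','candle1'):
    if r['conf']>.25: ys,xs=np.nonzero(r['pixels']); print(round(r['conf'],2),np.round(r['location']),len(xs),xs.min(),xs.max(),ys.min(),ys.max())
print(proj(s,[[437.2,134.6,100],[440.8,182,100],[438.5,158,65]]).round())
E
```

```text
120 ---------------------------------------------------------...----
124 ----------------------WWWWWWWWWWWWWWWWWWW----------------...----
128 -------------------WWWWWWWWWWWWWWWWWWWWWWWWWW------------...----
132 ----------------WWWWWWWWWWWWWWWWWWWWWWWWWWWWWWWW----------..----
136 --------------WWWWWWWWWWWWWWWWWWWWWWWWWWWWWWWWWWW---------..----
140 ------------WWWW-WWWWWWWWWWWWWWWWWWWWWWWWWWWWW-WWWW-------..---W
144 -----------WWW--WWWWWWWWWWWWWWWWWWWWWWWWWWWWWWW--WWWW-----..-..W
148 ----------WWW--WWWWWWWWWWWWWWccccWWWWWWWWWWWWWWW--WWWW----..-..W
152 ---------WWW--WWWWWWWWWWWWWWccccccWWWWWWWWWWWWWWW--WWWW---.....W
156 --------WWW---WWWWWWWWWWWWWWcccccccWWWWWWWcccc-WW---WWW---.....W
160 --------WWW--WWWWWWWWWWWWWWWWcccccccWWWWWcccccccW----WWW--...--.
164 -------WWW---WWWWWWWWWWWWWWWWWccccccWWWWWccccYYYYYY--WWW--...---
168 -------WWW----WWWWWWWWWWWWWWWWcccccccWWWWWYYYYYYYYYYYWWW---..---
172 -------WWW----WWWWWWWWWWWWWWWWWccccYccWWWW-YYYYYYYYYYYWW---..---
176 -------WWW-----WWWWWWWWWWWWWWWWWccccccccWWWYYYYYYYYYYYWW---..---
180 --------WWW-----WWWWWWWWWWWWWWWWccccccccWWWYYYYYYYYYYYW----..
[... 789 characters left out ...]
..-ccccccccccc......YYYYY-................
232 .........................ccccccccYcc............................
236 .........................cccccccccccc...........................
240 ........................cccYYYYYYYYcc...........................
244 --......................YYYYYYYYYYYYY...........................
248 --....................YYYYYYYYYYYYYYYYY.........................
252 --....................YYYYYYYYYYYYYYYYYY........................
256 --....................YYYYYYYYYYYYYYYYYY........................
260 .....................YYYYYYYYYYYYYYYYYYY........................
[[349. 177.]
 [340. 160.]
 [284. 178.]
 [293. 161.]
 [317. 161.]]
[[293. 187.]
 [292. 177.]
 [293. 193.]]
```

Candle 2 was knocked into a lean when candle 3 passed over at head height. The colour map shows its foot near (318,150) px and its head at (344,222). Fitted to the 95 mm length, that is a lean of about 0.65 rad with the foot 14 mm from the cup centre, which is within the limits. I'll place candle 3 at the free +y spot and travel higher from now on.

move_arm(deltas=[[1, [0, 0, -0.6], 0], [1, [0, 0, -0.7], 0], [1, [-0.4, -0.2, 0], 0], [1, [-0.4, -0.22, 0], 0], [1, [-0.38, -0.22, 0], 0]])

```text
time: 57.9
ee_pos: [430.1, 184.1, 193.5]
tool_rot: [0.0, -0.671, 0.741, 0.0]
wrist_force: [0.2, 0.0, -0.3]
grip_width: 0.19
```

move_arm(deltas=[[1, [0, 0, 0], 0], [1, [0, 0, 0], 0], [1, [0, 0, 0.3], 0], [1, [0, 0, 0], 0]])

```text
time: 58.23
ee_pos: [429.1, 181.9, 186.9]
tool_rot: [-0.001, -0.671, 0.742, 0.0]
wrist_force: [-1.1, -0.1, 0.1]
grip_width: 0.189
```

```bash
python3 - <<'E'
from h import *
p,y=st(); print(rel(np.r_[np.array([431,183])-p[:2],75-p[2]],y))
c=read_camera('wrist'); hsv=cv2.cvtColor(c['image'],cv2.COLOR_RGB2HSV)
m=(((hsv[...,0]<36)&(hsv[...,1]>95)))
def line(f,h): # coverage of a candle axis
    P=f+(h-f)*np.linspace(.05,.95,30)[:,None]; q=np.round(proj(c,P)).astype(int); return m[q[:,1],q[:,0]].mean()
best=max(((line(np.array([x,yy,6.]),np.array([x,yy,6.])+95*np.array([np.sin(t)*np.cos(a),np.sin(t)*np.sin(a),np.cos(t)])),x,yy,t,a) for x in range(440,468,3) for yy in range(145,175,3) for t in np.arange(.4,.9,.05) for a in np.arange(-3.1,-2.4,.08)))
print(best)
# score by symmetric coverage: foot & head end just outside must be background
F=proj(c,[[452,159,6],[398,140,80]]).round(); print(F)
E
```

```text
t 58.23 pos [429.1 181.9 186.9] yaw -1.6714 F [-1.1 -0.1  0.1] w 17.4
[-0.064 -0.09   5.595]
(np.float64(1.0), 455, 160, np.float64(0.8499999999999999), np.float64(-2.6999999999999997))
[[336. 157.]
 [368. 226.]]
```

move_arm(deltas=[[1, [-0.06, -0.08, 0.8], 0], [1, [0, 0, 0.9], 0], [1, [0, 0, 0.9], 0], [1, [0, 0, 0.9], 0], [1, [0, 0, 0.8], 0]])

```text
time: 58.7
ee_pos: [435.4, 183.6, 103.3]
tool_rot: [0.003, -0.67, 0.742, -0.002]
wrist_force: [0.1, 0.6, -0.5]
grip_width: 0.185
```

move_arm(deltas=[[1, [0, 0, 0.6], 0], [1, [0, 0, 0.4], 0], [1, [0, 0, 0], 0], [1, [0, 0, 0], 0]])

```text
time: 59.03
ee_pos: [431.3, 182.7, 81.9]
tool_rot: [-0.001, -0.671, 0.742, -0.0]
wrist_force: [0.1, -2.5, -3.1]
grip_width: 0.188
```

```bash
python3 - <<'E'
from h import *
p,y=st(); print(rel(np.r_[np.array([431,183])-p[:2],75-p[2]],y))
E
```

```text
t 59.03 pos [431.3 182.7  81.9] yaw -1.6715 F [ 0.1 -2.5 -3.1] w 17.3
[-0.015  0.018  0.344]
```

move_arm(deltas=[[1, [0, 0, 0.15], 0], [1, [0, 0, 0], 0]])

```text
time: 59.2
ee_pos: [431.9, 183.2, 79.3]
tool_rot: [0.0, -0.671, 0.742, -0.0]
wrist_force: [1.3, -3.4, -1.0]
grip_width: 0.191
```

move_arm(deltas=[[1, [0, 0, 0.08], 0], [1, [0, 0, 0], 0]])

```text
time: 59.37
ee_pos: [432.0, 183.5, 77.7]
tool_rot: [0.0, -0.671, 0.742, -0.0]
wrist_force: [1.4, -3.7, 1.0]
grip_width: 0.187
```

move_arm(deltas=[[1, [0, 0, 0.05], 0], [1, [0, 0, 0], 0]])

```text
time: 59.53
ee_pos: [431.9, 183.6, 76.6]
tool_rot: [0.0, -0.671, 0.742, -0.0]
wrist_force: [0.8, -3.3, 0.9]
grip_width: 0.191
```

```bash
python3 - <<'E'
from h import *
p,y=st(); cupfit(['wrist'],np.array([439,158.]))
E
```

```text
t 59.53 pos [431.9 183.6  76.6] yaw -1.6707 F [ 0.8 -3.3  0.9] w 17.6
wrist [439.6 157.6] iou 0.482
```

move_arm(deltas=[[1, [0.1, 0, 0], 0], [1, [0, 0, 0.05], 0], [1, [0, 0, 0], 0]])

```text
time: 59.88
ee_pos: [431.0, 182.0, 75.3]
tool_rot: [-0.0, -0.671, 0.741, 0.0]
wrist_force: [1.2, -1.4, -0.3]
grip_width: 0.19
```

move_arm(deltas=[[1, [0, 0, 0.05], 0], [1, [0, 0, 0], 0]])

```text
time: 60.05
ee_pos: [431.1, 181.9, 74.3]
tool_rot: [-0.0, -0.671, 0.741, 0.0]
wrist_force: [-0.4, -0.8, -0.3]
grip_width: 0.192
```

move_arm(deltas=[[1, [0, 0, 0.05], 0], [1, [0, 0, 0], 0]])

```text
time: 60.22
ee_pos: [431.2, 181.8, 73.3]
tool_rot: [-0.0, -0.671, 0.741, 0.0]
wrist_force: [-0.3, -0.6, -0.7]
grip_width: 0.187
```

move_arm(deltas=[[1, [0, 0, 0.05], 0], [1, [0, 0, 0], 0]])

```text
time: 60.38
ee_pos: [431.3, 181.7, 72.3]
tool_rot: [-0.0, -0.671, 0.742, 0.0]
wrist_force: [1.5, -0.9, -0.6]
grip_width: 0.194
```

move_arm(deltas=[[1, [0, 0, 0.05], 0], [1, [0, 0, 0], 0]])

```text
time: 60.55
ee_pos: [431.3, 181.6, 71.3]
tool_rot: [-0.0, -0.671, 0.742, 0.0]
wrist_force: [0.2, -1.2, -0.8]
grip_width: 0.188
```

move_arm(deltas=[[1, [0, 0, 0.05], 0], [1, [0, 0, 0], 0]])

```text
time: 60.72
ee_pos: [431.3, 181.6, 70.3]
tool_rot: [-0.0, -0.671, 0.742, 0.0]
wrist_force: [-0.1, -0.3, -1.1]
grip_width: 0.191
```

```bash
python3 - <<'E'
from h import *
p,y=st(); c=read_camera('wrist'); hsv=cv2.cvtColor(c['image'],cv2.COLOR_RGB2HSV)
for r in range(70,300,6):
    s=''
    for k in range(250,410,3):
        h,S,v=map(int,hsv[r,k])
        s+= 'Y' if S>110 and 17<=h<36 else 'c' if S>90 and (h<17 or h>172) else 'W' if v>190 else '-' if v>110 else '.'
    print(r,s)
print(proj(c,np.r_[[p+[0,0,26]],[p+[0,0,-69]]]).round())
E
```

```text
t 60.72 pos [431.3 181.6  70.3] yaw -1.6707 F [-0.1 -0.3 -1.1] w 17.6
70 ------------------------------------------------------
76 ------------------------------------------------------
82 ------------------------------------------------------
88 ------------------------------------------------------
94 ------------------------------------------------------
100 ------------------------------------------------------
106 ------------------------------------------------------
112 ------------------------------------------------------
118 ------------------------------------------------------
124 ------------------------------------------------------
130 ------------------------------------------------------
136 ------------------------------------------------------
142 ------------------------------------------------------
148 ------------------------------------------------------
154 -------------------------------WWWWWWWWWWWWWW---------
160 --------------------------WWWWWWWWWWWWWWWWWWWWWWWW----
166 -----------------------WWWWWWWWWWWWWWWWWWWWWWWW-WWWWW-
172 ---------------------WWWWWWW
[... 592 characters left out ...]
......-cccccccc-----YYYY
238 .................--cYccccY-W..........cccccccc----YYYY
244 ..................-cccccccc-...........cccccccc----YYY
250 .................--ccccccYc-............cccccccc----YY
256 .................-cccYYYccc-.............ccccccccc---Y
262 ..................YYYYYYYYYY...............cccccccc--W
268 ................YYYYYYYYYYYYY.........................
274 ................YYYYYYYYYYYYYY........................
280 ...............YYYYYYYYYYYYYYY........................
286 ....YY.........YYYYYYYYYYYYYYY.........YYY............
292 ...YYYY........YYYYYYYYYYYYYYYY........YYY............
298 ...YYYY........YYYYYYYYYYYYYYY.........YYYY...........
[[317. 264.]
 [317. 209.]]
```

```bash
python3 - <<'E'
from h import *
c=read_camera('wrist'); p,y=st()
hsv=cv2.cvtColor(c['image'],cv2.COLOR_RGB2HSV)
for r in range(286,330,4):
    print(r,''.join('Y' if S>110 and 17<=h<36 else 'c' if S>90 and (h<17 or h>172) else 'W' if v>190 else '-' if v>110 else '.' for h,S,v in hsv[r,250:410:3].astype(int)))
for z in (5,10,15,20): print('foot',z,atz(c,(319,226),z).round(1))
for z in (78,84,90,95): print('headbottom',z,atz(c,(320,261),z).round(1))
g=c['image'].astype(int)
a=np.linspace(0,2*np.pi,13)[:-1]
print('rim proj for cup (438.5,158):',proj(c,np.c_[438.5+36*np.cos(a),158+36*np.sin(a),0*a+65]).round().tolist())
s=read_camera('side'); 
for n in ('candle1','cup'):
  for r in outline_of('side',n):
    ys,xs=np.nonzero(r['pixels']); print(n,round(r['conf'],2),np.round(r['location']),len(xs),xs.min(),xs.max(),ys.min(),ys.max())
print('side pred cup',proj(s,[[438.5,158,0],[438.5,158,65],[398,158,65],[479,158,65]]).round().tolist())
E
```

```text
t 60.82 pos [431.4 181.6  70.4] yaw -1.6706 F [0.7 0.7 0.3] w 17.2
286 ....YY.........YYYYYYYYYYYYYYYc........YYY............
290 ...YYYY........YYYYYYYYYYYYYYYY........YYY............
294 ...YYYY........YYYYYYYYYYYYYYY.........YYYY...........
298 ...YYYY.........YYYYYYYYYYYYYY.........YYYY...........
302 ..YYY...................................YYY...........
306 ..YYY....................................YY...........
310 ..YYY.-----------------------------------YY...........
314 ..YYY.-------------.....-----------------YY...........
318 ..YYY.-----------------------------------YYY..........
322 ..YY..-----------------------------------YYY..........
326 ..YYY.-----------------------------------YYY..........
foot 5 [419.1 181.5   5. ]
foot 10 [420.8 181.4  10. ]
foot 15 [422.5 181.2  15. ]
foot 20 [424.2 181.1  20. ]
headbottom 78 [424.4 180.9  78. ]
headbottom 84 [427.1 180.7  84. ]
headbottom 90 [429.8 180.4  90. ]
headbottom 95 [432.1 180.3  95. ]
rim proj for cup (438.5,158): [[354.0, 159.0], [321.0, 171.0], [299.0, 197.0], [294.0, 230.0], [306.0, 259.0], [331.0, 278.0], [363.0, 283.0], [394.0, 272.0], [416.0, 249.0], [424.0, 217.0], [414.0, 186.0], [389.0, 164.0]]
candle1 0.58 [282. 193.] 90 277 290 190 200
candle1 0.58 [344. 165.] 89 344 349 154 170
candle1 0.44 [289. 194.] 89 290 296 186 200
candle1 0.16 [443. 263.] 1244 428 461 240 286
cup 0.6 [299. 206.] 697 279 308 186 220
cup 0.18 [312. 388.] 359 301 322 345 399
side pred cup [[294.0, 212.0], [293.0, 193.0], [278.0, 194.0], [307.0, 191.0]]
```

move_arm(deltas=[[1, [0.03, -0.1, 0], 0], [1, [0, -0.1, 0], 0], [1, [0, -0.1, 0.05], 0], [1, [0, 0, 0.05], 0], [1, [0, 0, 0], 0]])

```text
time: 61.38
ee_pos: [437.4, 180.3, 68.3]
tool_rot: [-0.0, -0.671, 0.742, -0.0]
wrist_force: [-0.0, -0.4, -1.2]
grip_width: 0.193
```

move_arm(deltas=[[0.81, [0, 0, 0], 0], [0.79, [0, 0, 0], 0], [0.77, [0, 0, 0], 0], [0.75, [0, 0, 0], 0], [0.72, [0, 0, 0], 0]])

```text
time: 61.8
ee_pos: [437.4, 180.5, 68.5]
tool_rot: [0.0, -0.671, 0.742, 0.0]
wrist_force: [-0.3, -0.1, -0.2]
grip_width: 0.272
```

```bash
cat >> h.py <<'E'
def amap(r0,r1,c0,c1,dr=6,dc=3):
    c=read_camera('wrist'); hsv=cv2.cvtColor(c['image'],cv2.COLOR_RGB2HSV).astype(int)
    for r in range(r0,r1,dr):
        print(r,''.join('Y' if S>110 and 17<=h<36 else 'c' if S>90 and (h<17 or h>172) else 'W' if v>190 else '-' if v>110 else '.' for h,S,v in hsv[r,c0:c1:dc]))
    return c
E
python3 - <<'E'
from h import *
st(); amap(160,300,250,410)
E
```

```text
t 61.8 pos [437.4 180.5  68.5] yaw -1.6707 F [-0.3 -0.1 -0.2] w 25.0
160 ------------------------------------------------------
166 ------------------------------WWWWWWWWWWWWWWW---------
172 --------------------------WWWWWWWWWWWWWWWWWWWWWWWW----
178 ----------------------WWWWWWWWWWWWWWWWWWWWWWWWWWWWWWW-
184 --------------------WWWWWWWWWWWWWWWWWWWWWWWWWWWW---WWW
190 ------------------WWWWWWWWWWWWWWccccWWWWWWWWWWWWW----W
196 -----------------WWWWWWWWWWWWWcccccccWWWWWWWWWWWWW----
202 ----------------WWWWWWWWWWWWWWWcccccccWWWWWcccccWW----
208 ---------------WWWWWWWWWWWWWWWWWcccYYccWWWcccccccc----
214 --------------WWWWWWWWc-WWWWWWWW-cccccccWWWccccYcccc--
220 -------------WWW--WWccccc-WWWWWWWccccccccWWW-ccccccccc
226 .............-WW--WWccccccWWWWW--WccccccccWWWWcccYcccc
232 ..............-----cccccccWWWW-.......-ccccWWWWccccccY
238 ...............----cYcccccWWWW-.........ccccW---ccYYYY
244 ...............----cccccccWWWW-...........ccc----cYYYY
250 ...............W---ccccccc--WW-............ccc----YYYY
256 ...............W---cccccccc---...............cc---YYYY
262 ...............-WWccccccccc---................ccc--YYY
268 ................-W-YYYYYYYc----.......................
274 .................-YYYYYYYYYY---.......................
280 .................YYYYYYYYYYY---.......................
286 Y................YYYYYYYYYYYY--..............YYY......
292 Y................YYYYYYYYYYYYWW-............YYYYc.....
298 YY..............YYYYYYYYYYYYY.---...........YYYYY.....
```

move_arm(deltas=[[0.65, [0, 0, 0], 0], [0.65, [0, 0, 0], 0], [0.65, [0, 0, -0.3], 0], [0.65, [0, 0, -0.6], 0], [0.65, [0, 0, -0.9], 0]])

```text
time: 62.27
ee_pos: [436.6, 179.8, 104.4]
tool_rot: [-0.001, -0.671, 0.742, 0.0]
wrist_force: [0.5, 0.6, 1.2]
grip_width: 0.349
```

move_arm(deltas=[[0.65, [0, 0, -1], 0], [0.65, [0, 0, -1], 0], [0.65, [0, 0, -1], 0], [0.45, [0, 0, -1], 0], [0.45, [0, 0, 0], 0]])

```text
time: 62.68
ee_pos: [439.4, 180.9, 187.5]
tool_rot: [0.003, -0.671, 0.742, -0.0]
wrist_force: [2.2, -0.2, -0.8]
grip_width: 0.473
```

```bash
python3 - <<'E'
from h import *
p,y=st(); c=amap(110,320,240,420); cupfit(['wrist'],np.array([437,158.]))
a=np.linspace(0,2*np.pi,9)[:-1]
print('rim40 (438,158)',proj(c,np.c_[438+40*np.cos(a),158+40*np.sin(a),0*a+65]).round().tolist()); print('floor',proj(c,np.c_[438+36*np.cos(a),158+36*np.sin(a),0*a+5]).round().tolist())
E
```

```text
t 62.68 pos [439.4 180.9 187.5] yaw -1.6711 F [ 2.2 -0.2 -0.8] w 43.5
110 -------------------------------------------------..---------
116 -------------------------------------------------..----.....
122 -------------------------------------------------..---......
128 --------------------------------------------------.---......
134 --------------------------------------------------.---......
140 --------------------------------------------------.---......
146 --------------------------------------------------.---......
152 ----------------------------WWWWWWWWWWWWWWW-------..--......
158 -------------------------WWWWWWWWWWWWWWWWWWWWW----..--......
164 -----------------------WWWWWWWWWWWWWWWWWWWWW-WW---...-WWWWWW
170 ----------------------WWWWWWWWWWcccWWWWWWWWWW--WW-...-WWWWWW
176 ---------------------WWWWWWWWWWWccccWWWWcccWW--WWW...-WW----
182 ---------------------WWWWWWWWWWWWccccWWWcccccc--WW..--......
188 --------------------WW-WWcccWWWWWWcccccWWcccYYYYWW-.--......
194 --------------------WW--ccccWWWWWWWcccccWWYYYYYYYW-.--......
200 ---------------------W--YYYYWWWWWWWWcccccW-YYYYYYYY
[... 854 characters left out ...]

284 ..................................-------...................
290 ..................................-------..................Y
296 ..................................--------.................Y
302 ............................................................
308 ............................................................
314 ...---------------------......--------------------.......---
wrist [439.1 157.8] iou 0.601
rim40 (438,158) [[339.0, 147.0], [309.0, 164.0], [299.0, 197.0], [315.0, 225.0], [347.0, 234.0], [377.0, 219.0], [388.0, 188.0], [373.0, 158.0]]
floor [[336.0, 146.0], [313.0, 159.0], [306.0, 183.0], [318.0, 205.0], [342.0, 212.0], [365.0, 201.0], [373.0, 177.0], [361.0, 154.0]]
```

Candle 3 stands in the cup with its foot near (424,181), leaning slightly outward. Next I fetch candle 4.

move_arm(deltas=[[0.45, [0, 0, 0], -0.93], [0.45, [0, 0, 0], -0.935], [0.45, [0, 0, 0], -0.935], [0.45, [0, 0, 0], -0.935], [0.45, [0, 0, 0], -0.935]])

```text
time: 63.25
ee_pos: [436.5, 180.0, 183.4]
tool_rot: [0.001, 0.851, -0.525, -0.0]
wrist_force: [1.0, -0.7, 0.4]
grip_width: 0.551
```

move_arm(deltas=[[0.45, [0, 0, 0], -0.935], [0.45, [0, 0, 0], -0.935], [0.45, [0, 0, 0], -0.935], [0.45, [0, 0, 0], -0.935], [0.45, [0, 0, 0], -0.935]])

```text
time: 63.67
ee_pos: [436.5, 179.9, 183.3]
tool_rot: [0.001, 0.963, -0.269, -0.001]
wrist_force: [1.1, -0.3, 0.4]
grip_width: 0.55
```

move_arm(deltas=[[0.45, [0, 0, 0], -0.935], [0.45, [0, 0, 0], -0.935], [0.45, [0, 0, 0], -0.935], [0.45, [0, 0, 0], -0.935], [0.45, [0, 0, 0], 0]])

```text
time: 64.08
ee_pos: [436.5, 180.0, 183.5]
tool_rot: [0.001, 0.999, -0.049, -0.001]
wrist_force: [0.3, 0.1, -0.4]
grip_width: 0.55
```

move_arm(deltas=[[0.45, [0.919, -0.631, 0], 0], [0.45, [0.919, -0.631, 0], 0], [0.45, [0.919, -0.631, 0], 0], [0.45, [0.919, -0.631, 0], 0], [0.45, [0.919, -0.631, 0], 0]])

```text
time: 64.5
ee_pos: [535.4, 234.2, 183.2]
tool_rot: [0.001, 0.999, -0.052, -0.001]
wrist_force: [0.7, 0.1, 0.4]
grip_width: 0.552
```

move_arm(deltas=[[0.45, [0.919, -0.631, 0.5], 0], [0.45, [0.919, -0.631, 0.5], 0], [0.45, [0.919, -0.631, 0.5], 0], [0.45, [0.919, -0.631, 0.3], 0], [0.45, [0, 0, 0], 0]])

```text
time: 64.92
ee_pos: [614.5, 278.1, 145.0]
tool_rot: [0.001, 0.999, -0.051, -0.001]
wrist_force: [-0.7, 0.6, -0.4]
grip_width: 0.553
```

move_arm(deltas=[[0.45, [0, 0, 0], 0], [0.45, [0, 0, 0], 0], [0.45, [0, 0, 0], 0]])

```text
time: 65.17
ee_pos: [612.6, 276.1, 148.5]
tool_rot: [0.0, 0.999, -0.051, -0.0]
wrist_force: [0.8, -0.1, 0.4]
grip_width: 0.549
```

```bash
python3 - <<'E'
from h import *
heads(101,(250,100,400,300)); p,y=st(); print('to c4',rel(np.r_[np.array([614.2,277])-p[:2],75-p[2]],y))
E
```

```text
t 65.17 pos [612.6 276.1 148.5] yaw -0.1023 F [ 0.8 -0.1  0.4] w 50.5
[307, 195, 25, 34, 623] [319. 212.] [614.1 280.4] tool units [ 0.052 -0.221]
net 0.79 [318. 210.] 881 [613.5 280.2]
t 65.27 pos [612.8 276.5 149. ] yaw -0.1015 F [-1.4  0.9  0.2] w 50.7
to c4 [ 0.066 -0.029  3.702]
```

move_arm(deltas=[[0.45, [0.06, -0.08, 0.9], 0], [0.45, [0, 0, 0.9], 0], [0.45, [0, 0, 0.9], 0], [0.45, [0, 0, 0.7], 0], [0.45, [0, 0, 0.3], 0]])

```text
time: 65.68
ee_pos: [613.3, 278.0, 72.8]
tool_rot: [0.0, 0.999, -0.05, -0.001]
wrist_force: [0.2, 0.0, -0.2]
grip_width: 0.55
```

move_arm(deltas=[[1, [0, 0, 0], 0], [1, [0, 0, 0], 0], [1, [0, 0, 0], 0], [1, [0, 0, 0], 0], [1, [0, 0, 0], 0]])

```text
time: 66.1
ee_pos: [615.2, 278.5, 75.5]
tool_rot: [-0.0, 0.999, -0.05, 0.001]
wrist_force: [0.8, 0.3, -1.1]
grip_width: 0.212
```

move_arm(deltas=[[1, [0, 0, 0], 0], [1, [0, 0, 0], 0], [1, [0, 0, -0.3], 0], [1, [0, 0, -0.7], 0], [1, [0, 0, -1], 0]])

```text
time: 66.52
ee_pos: [613.5, 277.8, 114.0]
tool_rot: [0.001, 0.999, -0.05, -0.001]
wrist_force: [-0.3, 0.6, -0.2]
grip_width: 0.186
```

move_arm(deltas=[[1, [0, 0, -1], 0], [1, [0, 0, -1], 0], [1, [0, 0, -1], 0], [1, [0, 0, -1], 0], [1, [0, 0, -0.3], 0]])

```text
time: 66.93
ee_pos: [616.4, 278.5, 204.9]
tool_rot: [-0.001, 0.999, -0.05, 0.002]
wrist_force: [0.6, -0.0, 0.1]
grip_width: 0.19
```

move_arm(deltas=[[1, [0, 0, 0], 0.8], [1, [0, 0, 0], 0.9], [1, [0, 0, 0], 0.9], [1, [0, 0, 0], 0.9], [1, [0, 0, 0], 0.9]])

```text
time: 67.35
ee_pos: [614.4, 278.2, 200.5]
tool_rot: [0.0, 0.95, -0.312, -0.0]
wrist_force: [-0.0, 0.6, -0.7]
grip_width: 0.191
```

move_arm(deltas=[[1, [0, 0, 0], 0.9], [1, [0, 0, 0], 0.4], [1, [0, 0, 0], 0], [1, [0, 0, 0], 0]])

```text
time: 67.68
ee_pos: [614.4, 278.3, 200.3]
tool_rot: [0.0, 0.924, -0.381, -0.0]
wrist_force: [-1.6, -0.3, -0.2]
grip_width: 0.191
```

```bash
python3 - <<'E'
from h import *
p,y=st(); print(rel(np.r_[np.array([455.5,175.5])-p[:2],75-p[2]],y))
E
```

```text
t 67.68 pos [614.4 278.3 200.3] yaw -0.7828 F [-1.6 -0.3 -0.2] w 17.6
[-2.008  9.247  6.263]
```

move_arm(deltas=[[1, [-0.2, 0.92, 0], 0], [1, [-0.2, 0.92, 0], 0], [1, [-0.2, 0.92, 0], 0], [1, [-0.2, 0.92, 0], 0], [1, [-0.2, 0.92, 0], 0]])

```text
time: 68.1
ee_pos: [534.7, 226.7, 200.4]
tool_rot: [-0.0, 0.924, -0.382, -0.0]
wrist_force: [-0.5, 0.3, -0.4]
grip_width: 0.188
```

move_arm(deltas=[[1, [-0.2, 0.92, 0], 0], [1, [-0.2, 0.92, 0], 0], [1, [-0.2, 0.92, 0], 0], [1, [-0.2, 0.92, 0], 0], [1, [-0.2, 0.92, 0], 0]])

```text
time: 68.52
ee_pos: [455.5, 175.7, 200.5]
tool_rot: [-0.0, 0.924, -0.382, -0.0]
wrist_force: [-0.0, 0.2, 0.1]
grip_width: 0.182
```

move_arm(deltas=[[1, [0, 0, 0], 0], [1, [0, 0, 0], 0], [1, [0, 0, 0.3], 0], [1, [0, 0, 0], 0]])

```text
time: 68.85
ee_pos: [456.7, 176.9, 193.9]
tool_rot: [0.0, 0.924, -0.382, 0.0]
wrist_force: [-0.0, -0.3, -1.1]
grip_width: 0.187
```

```bash
python3 - <<'E'
from h import *
p,y=st(); print(rel(np.r_[np.array([455.5,175.5])-p[:2],75-p[2]],y)); amap(120,300,230,420); cupfit(['wrist'],np.array([439,158.]))
c=read_camera('wrist'); print(proj(c,[[455.5,175.5,5],[447,160,5],[424,181,5],[437,134.6,5],[437,134.6,100],p+[0,0,-69],p+[0,0,8]]).round().tolist())
E
```

```text
t 68.85 pos [456.7 176.9 193.9] yaw -0.7831 F [-0.  -0.3 -1.1] w 17.2
[0.008 0.091 5.943]
120 ---------------------------------------------------WWWWWWW------
126 -----------------------------------------------------WWWWWWW----
132 ------------------------------------------------------WWWWWW----
138 --------------------------------------------------------WW------
144 ----------------------------------------------------------------
150 ----------------------------------------------------------------
156 -----------------------------------------------------------.--WW
162 ----------------------------------------------------------------
168 ----------------------------------------------------------------
174 ---------------------------------------------------------------.
180 -------------------..----WWWWWWWWWW--------------------------..-
186 ......-----........--WWWWWWWWWWWWWWWWWW-------------------...---
192 ...................WW-cc-WWWWWWWWWWWWWWW----------------...-----
198 .................-WWcccc-WWWWWccccWWWWWWWW------------..--------
204 ................-W-cccccWWWW-ccccWWWWWWW
[... 472 characters left out ...]
YYYYYY...........WWWW..............
252 .........--............YYYYYYYYYYYY............WWWWW............
258 ........--.............YYYYYYYYYYYYY............-WWWW-..........
264 ......--...............YYYYYYYYYYYYY..............WWWWW.........
270 .......................YYYYYYYYYYYYY............................
276 ........................YYYYYYYYYYY.............................
282 .........................-YYYYYYY--.............................
288 ..........YYY...........-----------...........YYY...............
294 ..........YYY..........-------------.........YYYY...............
[[317.0, 181.0], [321.0, 196.0], [293.0, 197.0], [331.0, 218.0], [335.0, 251.0], [316.0, 209.0], [316.0, 249.0]]
```

move_arm(deltas=[[1, [0.01, 0.06, 0.7], 0], [1, [0, 0, 0.8], 0], [1, [0, 0, 0.8], 0], [1, [0, 0, 0.8], 0], [1, [0, 0, 0], 0]])

```text
time: 69.47
ee_pos: [454.2, 174.7, 130.2]
tool_rot: [0.002, 0.924, -0.382, -0.001]
wrist_force: [0.3, -0.1, -0.8]
grip_width: 0.189
```

move_arm(deltas=[[1, [0, 0, 0.5], 0], [1, [0, 0, 0.5], 0], [1, [0, 0, 0.5], 0], [1, [0, 0, 0], 0]])

```text
time: 69.8
ee_pos: [454.7, 175.1, 101.0]
tool_rot: [0.001, 0.924, -0.382, -0.001]
wrist_force: [-0.4, -0.6, -0.4]
grip_width: 0.191
```

move_arm(deltas=[[1, [0, 0, 0.5], 0], [1, [0, 0, 0.4], 0], [1, [0, 0, 0], 0], [1, [0, 0, 0], 0]])

```text
time: 70.13
ee_pos: [455.5, 175.2, 84.4]
tool_rot: [0.0, 0.924, -0.382, -0.0]
wrist_force: [0.1, -0.5, -1.0]
grip_width: 0.192
```

```bash
python3 - <<'E'
from h import *
p,y=st(); amap(120,300,230,420)
E
```

```text
t 70.13 pos [455.5 175.2  84.4] yaw -0.7847 F [ 0.1 -0.5 -1. ] w 17.6
120 ............................................................----
126 ..............................................................--
132 ...............................................................-
138 ................................................................
144 ................................................................
150 ................................................................
156 ................................................................
162 ................................................................
168 ................................................................
174 ................................................................
180 ................................................................
186 ................................................................
192 ............................----------..........................
198 .............................-..--------........................
204 ..................................-------...................
[... 339 characters left out ...]
..........
240 ...........---..........-ccYYYYYccc...........---...............
246 ..........---...........-YYYYYYYYY-.............--..............
252 .........---...........YYYYYYYYYYYY.............---.............
258 .........-.............YYYYYYYYYYYYY.............--.............
264 .......................YYYYYYYYYYYYY..............-.............
270 .......................YYYYYYYYYYYYY............................
276 ........................YYYYYYYYYYYc............................
282 .........................cYYYYYYY-cc............................
288 ..........YYY...........ccccccc....c..........YYY...............
294 ..........YYYY.........cccYcccc....c.........YYYY...............
```

move_arm(deltas=[[1, [0, 0, 0.15], 0], [1, [0, 0, 0.1], 0], [1, [0, 0, 0.1], 0], [1, [0, 0, 0], 0]])

```text
time: 70.52
ee_pos: [455.3, 175.3, 77.1]
tool_rot: [0.0, 0.924, -0.382, -0.0]
wrist_force: [-0.1, 0.9, -0.5]
grip_width: 0.186
```

move_arm(deltas=[[1, [0, 0, 0.05], 0], [1, [0, 0, 0], 0]])

```text
time: 70.68
ee_pos: [455.6, 175.3, 76.4]
tool_rot: [0.0, 0.924, -0.382, -0.0]
wrist_force: [-0.3, 0.2, 0.6]
grip_width: 0.188
```

move_arm(deltas=[[1, [0, 0, 0.05], 0], [1, [0, 0, 0], 0]])

```text
time: 70.85
ee_pos: [455.6, 175.3, 75.4]
tool_rot: [0.0, 0.924, -0.382, 0.0]
wrist_force: [-0.3, -0.4, -1.2]
grip_width: 0.191
```

move_arm(deltas=[[1, [0, 0, 0.05], 0], [1, [0, 0, 0], 0]])

```text
time: 71.02
ee_pos: [455.6, 175.3, 74.4]
tool_rot: [0.0, 0.924, -0.382, -0.0]
wrist_force: [0.5, -0.3, -0.2]
grip_width: 0.193
```

move_arm(deltas=[[1, [0, 0, 0.05], 0], [1, [0, 0, 0], 0]])

```text
time: 71.18
ee_pos: [456.5, 175.7, 74.2]
tool_rot: [-0.001, 0.924, -0.382, 0.0]
wrist_force: [-1.3, -0.3, 6.7]
grip_width: 0.192
```

move_arm(deltas=[[0.81, [0, 0, 0], 0], [0.79, [0, 0, 0], 0], [0.77, [0, 0, 0], 0], [0.75, [0, 0, 0], 0], [0.72, [0, 0, 0], 0]])

```text
time: 71.6
ee_pos: [455.5, 175.3, 73.4]
tool_rot: [0.0, 0.924, -0.382, -0.0]
wrist_force: [0.9, 0.7, -0.0]
grip_width: 0.277
```

move_arm(deltas=[[0.7, [0, 0, 0], 0], [0.7, [0, 0, -0.2], 0], [0.7, [0, 0, -0.4], 0], [0.7, [0, 0, -0.6], 0], [0.7, [0, 0, -0.9], 0]])

```text
time: 72.02
ee_pos: [455.0, 174.8, 115.7]
tool_rot: [0.001, 0.924, -0.382, -0.0]
wrist_force: [0.2, -0.2, -0.0]
grip_width: 0.3
```

move_arm(deltas=[[0.7, [0, 0, -1], 0], [0.7, [0, 0, -1], 0], [0.7, [0, 0, -1], 0], [0.7, [0, 0, -1], 0], [0.7, [0, -0.5, -1], 0]])

```text
time: 72.43
ee_pos: [461.8, 181.0, 216.9]
tool_rot: [-0.0, 0.924, -0.383, -0.001]
wrist_force: [1.6, 1.5, -0.6]
grip_width: 0.301
```

move_arm(deltas=[[0.7, [0, -0.5, -1], 0], [0.7, [0, -0.5, -1], 0], [0.7, [0, 0, 0], 0], [0.7, [0, 0, 0], 0]])

```text
time: 72.77
ee_pos: [477.3, 196.7, 256.3]
tool_rot: [-0.001, 0.924, -0.382, 0.0]
wrist_force: [-1.1, -0.7, -0.9]
grip_width: 0.303
```

```bash
python3 - <<'E'
from h import *
p,y=st(); c=amap(130,330,220,420,5,3); cupfit(['wrist','side'],np.array([439,158.]))
a=np.linspace(0,2*np.pi,9)[:-1]
print('floor',proj(c,np.c_[438.5+36*np.cos(a),158+36*np.sin(a),0*a+5]).round().tolist())
save(c,'w22.png')
for r in outline_of('wrist','candle1'):
    if r['conf']>.2: print(round(r['conf'],2),np.round(r['location']),int(r['pixels'].sum()),atz(c,r['location'],60)[:2].round())
E
```

```text
t 72.77 pos [477.3 196.7 256.3] yaw -0.7841 F [-1.1 -0.7 -0.9] w 27.9
130 ------..--------------------------------------.WWWWWW-----.-WWWWWWW
135 ----...------------------------------------------WWWWW-------WWWWWW
140 ---..---------------------------------------------WWWWWW------WWWWW
145 -...-----------------------------------------------WWWWWW-----.WWWW
150 ..-------------------------------------------------.-WWWWW-------WW
155 .-----------------------------------------------------WWWW--------.
160 -------------------------------------------------------W-----------
165 -------------------------------------------------------------------
170 --------------------------------------------------------.---WWW----
175 -----------------------------------------------------------W-----..
180 .......---------.......---------..------------------------------..-
185 ..............................--------------------------------..---
190 ...........................---------------------------------..-----
195 .........................-----WWWWWW----------------------..-------
200 ..................
[... 1474 characters left out ...]
......YYY......
305 ....YYY...................................................YYY......
310 ....YYY................-...------------------------------..YY......
315 ....YYY......................----------------------------..YY......
320 ....YYY.......................---------------------------..YYY.....
325 ....YYY.........................--..-----------------------YYY.....
wrist [438.8 159.3] iou 0.478
side [440.7 162. ] iou 0.606
floor [[337.0, 193.0], [317.0, 185.0], [297.0, 193.0], [290.0, 212.0], [298.0, 231.0], [317.0, 238.0], [336.0, 231.0], [345.0, 212.0]]
0.85 [333. 244.] 544 [436. 129.]
0.7 [313. 251.] 691 [413. 139.]
0.64 [297. 219.] 434 [428. 180.]
0.63 [315. 209.] 392 [450. 173.]
```

```bash
cat > fit.py <<'E'
from h import *
a=np.linspace(0,2*np.pi,25)[:-1]
def sil(c,f,t,az,shape=(400,640)):
    ax=np.array([np.sin(t)*np.cos(az),np.sin(t)*np.sin(az),np.cos(t)]); e1=np.cross(ax,[0,1,.01]); e1/=np.linalg.norm(e1); e2=np.cross(ax,e1)
    z=np.zeros(shape,np.uint8); F=np.array([f[0],f[1],5+7*np.sin(t)])
    for l0,l1,r in ((0,77,7),(77,95,9)):
        P=np.concatenate([F+ax*l+r*(np.cos(a)[:,None]*e1+np.sin(a)[:,None]*e2) for l in (l0,l1)])
        h=cv2.convexHull(proj(c,P).astype(np.float32)); cv2.fillConvexPoly(z,np.round(h*16).astype(np.int32),1,shift=4)
    return z>0
def brass(c):
    h=cv2.cvtColor(c['image'],cv2.COLOR_RGB2HSV); return (h[...,1]>90)&((h[...,0]<36)|(h[...,0]>172))
E
python3 - <<'E'
from fit import *
c=read_camera('wrist')
m=brass(c); k=np.zeros_like(m); k[190:275,285:350]=1; m&=k
from scipy.optimize import differential_evolution as de
def cost(x):
    z=np.zeros_like(m)
    for i in range(4): z|=sil(c,x[4*i:4*i+2],x[4*i+2],x[4*i+3])
    return 1-(z&m).sum()/(z|m).sum()
b=[(432,442),(129,140),(0,.3),(-3.2,3.2), (430,460),(145,168),(.45,.95),(-3.2,-2.2), (416,434),(174,190),(0,.5),(-3.2,3.2), (448,462),(168,182),(0,.3),(-3.2,3.2)]
r=de(cost,b,maxiter=120,popsize=8,seed=1,polish=False); x=r.x.reshape(4,4).round(2); print(1-r.fun); print(x)
E
```

```text
0.8589519650655022
[[ 4.3533e+02  1.2920e+02  2.0000e-02  5.8000e-01]
 [ 4.4971e+02  1.6284e+02  6.6000e-01 -2.6400e+00]
 [ 4.2492e+02  1.7667e+02  4.0000e-02  1.0900e+00]
 [ 4.4809e+02  1.6920e+02  8.0000e-02  6.8000e-01]]
```

```bash
python3 - <<'E'
from h import *
p,y=st(); s=read_camera('side'); t=read_camera('top')
m=mask(s,(5,150,110),(20,255,255),(270,220,330,300)); print('pry handle side',m.mean(0),atz(s,m.mean(0),18).round(1),len(m))
print('expected px of handle (437,-27)',proj(s,[437,-27,18]).round())
for nm,c in (('side',s),('top',t)):
  for r in outline_of(nm,'cover')[:1]:
    ys,xs=np.nonzero(r['pixels']); print(nm,'cover',round(r['conf'],2),'bbox',xs.min(),xs.max(),ys.min(),ys.max())
  for n in ('mat','pry','cup','bottle','tin','carton','collar','driver'):
    print(nm,n,[(round(r['conf'],2),np.round(r['location']).astype(int).tolist()) for r in outline_of(nm,n)[:3] if r['conf']>.3])
print('cover pred side 353-399 x 245-346')
E
```

```text
t 73.12 pos [476.4 196.1 254.9] yaw -0.785 F [ 0.  -0.8  0. ] w 27.7
pry handle side [302.3808  251.66254] [436.2 -34.   18. ] 323
expected px of handle (437,-27) [[302. 250.]]
side cover 0.7 bbox 350 398 248 346
side mat [(0.88, [307, 258])]
side pry [(0.93, [452, 324]), (0.87, [242, 194]), (0.6, [304, 250])]
side cup [(0.9, [296, 209]), (0.33, [296, 187])]
side bottle [(0.65, [434, 220])]
side tin [(0.56, [447, 263])]
side carton [(0.64, [418, 210])]
side collar []
side driver [(0.69, [311, 387]), (0.67, [442, 262])]
top cover 0.85 bbox 409 494 166 223
top mat [(0.69, [328, 234])]
top pry [(0.72, [211, 301]), (0.7, [426, 329]), (0.65, [314, 242])]
top cup [(0.81, [255, 234])]
top bottle [(0.96, [334, 114])]
top tin [(0.59, [381, 124])]
top carton [(0.8, [298, 117])]
top collar []
top driver [(0.86, [485, 262]), (0.7, [269, 167]), (0.6, [381, 127])]
cover pred side 353-399 x 245-346
```

```bash
python3 -c "
from h import *
st(); print(sign_off())"
```

```text
t 74.12 pos [476.9 196.6 255.5] yaw -0.7844 F [ 0.6 -0.4  0. ] w 27.8
the job is handed in; nothing more can be done
None
```

I handed the job in at about 74 s of robot time. By my last checks every end condition looked met, but `sign_off` gives no verdict.

- **Cover popped:** I levered it loose with the large orange blade in the notch and drew the blade out. The force dropped and the cover edge hid the tips of the red tabs, which I took as popped. I had no direct reading of the tab angle.
- **Cover on the rail:** It hangs over the middle of the bar, released. Its outline in the side view is within about 3 px of the predicted pose, and it matches in the top view.
- **Blade on the mat:** Between my release and the next picture it shifted about 48 mm to the mat's edge. I took this to be the announced knock. I regrasped it and laid it back, with the handle now near (437, -30) on the mat.
- **Candles:** All four were present and all four are in the cup.
  - Candles 1, 3 and 4 stand nearly upright, under 0.1 rad in the final fit.
  - Candle 2 leans about 0.66 rad (limit 0.85). I knocked it with the foot of candle 3 while carrying that over too low, and left it leaning because it is within the limit.
- **Cup and bystanders:** The cup fitted at the same place as before within a few millimetres, though its final fits were poor because the candles hide much of it. I did not measure its tilt. The bottle, tin, carton and screwdriver read the same as at the start. The detector did not report the collar in the last pictures, and the fitting was never detected, so neither was confirmed by number.

The final candle fit overlapped the image by 0.86. It put candle 4's foot about 9 mm from where I released it; both positions lie well inside the cup.

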